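# Snug up the adjustable wrench and tighten the anchor nut

### The job

The adjustable wrench lies flat around the big nut of the anchor plate, but its jaws are open too wide. Roll the wrench's worm until the jaws just fit the nut, then push the handle round clockwise (seen from above) until the nut comes up tight against its stop. Do not turn the nut while the jaws are still loose, leave the wrench lying on the nut, and leave the oil bottle and the tape roll alone.

Things in the scene. Friction and masses are not known exactly. Their poses are not given: they have to be found in the camera images.
- nut_top (a point): centre of the top of the hexagon nut: steel, 32 mm across flats, 37 mm across corners, 18 mm high with a 1 mm crown, standing on the anchor plate, its top 29 mm above the bench; a 22 mm stud ends 5 mm above it. Axes are the plate's (z up); the nut need not be square to them.
- anchor_plate: grey steel plate, 10 mm thick, fixed to the bench; origin on its underside, under the nut's axis. It reaches 105 mm from there along its -x, 50 mm along +x and 55 mm along +y and -y.
- wrench: loose steel adjustable wrench, about 240 mm long, 0.54 kg, head 16 mm thick, lying flat on the plate (underside 10 mm above the bench). Origin on its underside in the middle of the mouth. x points out of the mouth, y from the fixed to the movable jaw, z up. The handle goes off to -x, bent 15 degrees toward -y.
- wrench_mouth (a point): middle of the wrench's mouth, 8 mm above the wrench's origin, same axes. The fixed jaw's face lies 16 mm to -y, the throat 20 mm to -x. The nut is centred here, within some mm, when the jaws fit it.
- worm_top (a point): top of the worm at the middle of its length: a knurled steel roller, 22 mm diameter, 21 mm long, axis along the wrench's y, 46.5 mm to -x of the mouth. Its top is 23.5 mm above the wrench's underside, 7.5 mm proud of the head and within 1 mm of the stud's top, higher than all else near. Axes as the wrench's.
- worm (a joint): turn of the worm, rad; grows as its top rolls toward the mouth (wrench +x), which closes the jaws 1.0 mm per rad. It needs about 0.09 N m: a fingertip pressed on its top with 8 to 15 N and stroked toward the mouth rolls it by friction; it stays where left. Once the jaws bear on the nut it stops and the finger slips, which does no harm.
- jaw (a joint): position of the movable jaw, m; the mouth's opening is 38.5 mm plus this value. At -0.0065 the jaws just fit the 32 mm nut; at 0 they are 6.5 mm too wide. It falls as they close.
- handle_mid (a point): point on the handle's centreline, 100 mm behind the head, 169 mm from the nut's axis, 18 mm above the bench. The handle is 24 mm wide, 12 to 24 mm above the bench, and clear of the plate here. Axes as the wrench's (handle runs 15 degrees off x). Pushed toward +y to tighten, with 2 to 5 N; well over 15 N against the stop may force the jaws open.
- nut (a joint): angle of the nut, rad, growing clockwise seen from above (tightening). It starts between 0 and 0.12 and is tight against a hard stop at 0.6. Turning takes about 0.35 N m. The wrench starts within 0.1 rad of square to it.
- oil_bottle: white squeeze bottle with a red spout, 40 mm diameter, 114 mm tall, standing to the back left of the plate; origin under its base. Bystander.
- tape_roll: roll of tape lying flat, 64 mm diameter, 18 mm high, on the right; origin under its centre. Bystander.

How it is judged:
On the way, in this order (a step that is already met when the one before it is completed fails the run):
1. the jaws fit the nut: opening within 2.5 mm of the nut's 32 mm, with the nut in the mouth (value of joint jaw below -0.004 m and horizontal distance between wrench_mouth and nut_top below 0.008 m), for 0.2 s.
2. the nut is tight: turned to within 0.06 rad of its stop (value of joint nut above 0.54 rad), for 0.2 s.
At the end, for the whole second after the job is handed in: The nut stands within 0.06 rad of its stop, the wrench lies at rest and flat (within 0.08 rad, not lifted by more than 8 mm) with the nut in its mouth (centres within 10 mm), and its jaws are no more than 3 mm wider than the nut (value of joint nut above 0.54 rad and value of joint jaw below -0.0035 m and horizontal distance between wrench_mouth and nut_top below 0.01 m and angle between wrench's own z axis and vertical below 0.08 rad and height (world z) of wrench below 0.018 m and linear speed of wrench below 0.02 m/s); the robot touches nothing.
It fails at once if the nut is turned past 0.25 rad while the jaws are more than 3.5 mm too wide (value of joint nut above 0.25 rad and value of joint jaw above -0.003 m).
It fails at once if the bottle or the tape roll is moved by more than 30 mm (distance of any of oil_bottle, tape_roll from where it was at the start of the episode above 0.03 m).
It also fails if it takes over 67 s, if anything falls off the work surface, if the arm or the gripper's body presses on something with over 40 N, if the wrist force passes 120 N, or if a joint passes its speed limit or range.

### The arm

A 7-joint arm with a two-finger parallel gripper is mounted at the origin on a cart in front of the work surface, level with it; the furniture and walls round the work are solid. World frame = base frame: x ahead of the robot, y to its left, z up, the work surface at z = 0. Lengths are in m, angles in rad, forces in N, time in s.
With the tool pointing down it reaches from about 0.425 to 0.95 m from the base axis. Payload 4.7 kg.
Tool frame: the origin (TCP) lies at the very end of the fingers, on their centre line; the grasp point (between the pads) lies 19 mm behind it; z points along the fingers, y is the direction in which the jaws open and shut (so a half turn about z gives the same grasp; the last joint's range is limited). The gripper opens to 87 mm and grips with 3 to 60 N. Pads are 19 mm wide; open, the fingers measure 117 mm over their backs; the gripper's body (75 mm by 190 mm) begins 51 mm behind the grasp point.
Start: joints at [-1.342, 0.469, -0.049, 1.532, 0.024, 1.141, -0.082], TCP at [0.172, 0.653, 0.223] pointing down, gripper open.
Joint ranges: [-2.59, 2.59], [-0.33, 1.99], [-1.39, 1.29], [0.1, 2.45], [-1.04, 4.18], [0.21, 1.99], [-2.66, 2.66]. Speed limits (rad/s): [2.57, 2.57, 3.14, 3.14, 3.14, 3.14, 3.14].

### API

Orientations are given as a 3x3 rotation matrix whose columns are the frame's x, y, z axes.
In Python, from plant import env gives the robot as it stands.
- The arm moves only by the tool step_arm, never from a script. Its argument "moves" is a list of rows, each a list of 5 numbers: the shift along the tool's x, y, z in mm, then the turn about the tool's z in degrees, then the opening, from -1 (shut) to 1 (fully open). In form: [[x, y, z, twist, jaw], ...]. A call has 1 to 10 rows; each row shifts and turns the pose as measured when the row begins, along the tool's axes as they then stand; what a row does not reach is not made up. A row lasts 1/10 s, in which the tool goes at most 50 mm and 8.59 degrees, less where a joint would pass 70% of its speed; a pose out of reach is approached as far as the arm can. A call is refused whole if a number of a shift passes 50 or a number of a turn 8.59, either way. A call with a gripper value outside its range is refused whole. The fingers move at their own pace and stop on an object; "grip_force" is the grip in N (left out, the last holds). Time passes only in rows, so rows that do not move let the fingers close. It gives the time, the measured TCP pose, the force and the opening at its end, in the units of the state.
- env.read_state(): the state, without advancing time (a new reading comes with each control period).
- env.camera(name): name is "scene" or "top" or "wrist"; returns (picture, depth): 420x560x3 uint8, red, green, blue; 420x560 float32, m along the optical axis (not along the pixel's ray), 0 where there is no reading.
- env.camera_params(name): a dict with "fovy" (degrees; the focal length in pixels is half the picture's height over the tangent of half this angle, whatever the lens; pixels are square), "cx", "cy" (the principal point, pixels), "D" ([k1, k2, p1, p2, k3] as OpenCV has them; the pictures are not rectified), "R" (3x3) and "t" (3): a world point X has camera coordinates R X + t. Camera axes: x right, y down, z forward; pixel columns grow to the right and rows downward; lengths in m; the calibration is good to about 2 mm. A picture is of the moment at which its call begins: read the wrist's pose just before it. camera_params takes no time and is no camera call; for the wrist camera it gives the pose at the moment of the call.
- env.job_done(): hands the job in, once; it reports no verdict.
The state is a dict: "clock": time; "joints": joint angles; "qd": joint speeds; "joint_torque": joint torques, N m; "ee_pos": TCP position; "orientation": TCP orientation; "force": force on the tool from outside, world axes, zero at the start; "torque": the same for the moment, N m; "opening": finger opening in m.
Only numpy, scipy, OpenCV 4.12 (cv2) and the standard library are available. Lean on these libraries where they do the work, as an engineer would, in place of code of your own. Each camera call takes 0.05 s, during which the arm holds its last target.

## Working session

There is one attempt and no reset: what is moved stays moved. The work goes in short steps, Python scripts to look and compute and a tool call to move; the robot and the scene stay as the last step left them, time stands still between calls to the robot, and variables do not carry over. Pictures are saved under pics/ and viewed, and the job is handed in when it is done.

Besides the shell and the picture viewer there is one more tool, called by a JSON object that holds its "api" and its "payload", one argument or row to a line. step_arm: Moves the arm, as the interface text tells. Its arguments: {"type":"object","properties":{"moves":{"type":"array"},"grip_force":{"type":"number"}},"required":["moves"]}

```bash
ls; mkdir -p pics; cat > h.py <<'E'
import numpy as np, cv2
from plant import env
def save(n,name):
    p,d=env.camera(n); cv2.imwrite(f'pics/{name}.png',cv2.cvtColor(p,cv2.COLOR_RGB2BGR)); np.savez(f'pics/{name}.npz',d=d,par=env.camera_params(n)); return p,d
def K(c):
    f=210/np.tan(np.radians(c['fovy'])/2); return np.array([[f,0,c['cx']],[0,f,c['cy']],[0,0,1]])
def atz(c,uv,z):
    "world points of pixels on plane z"
    uv=np.array(uv,float).reshape(-1,1,2)
    n=cv2.undistortPoints(uv,K(c),np.array(c['D'],float)).reshape(-1,2)
    R=np.array(c['R']);t=np.array(c['t']);C=-R.T@t
    r=np.c_[n,np.ones(len(n))]@R
    return C+r*((z-C[2])/r[:,2])[:,None]
def proj(c,X):
    R=np.array(c['R']);t=np.array(c['t'])
    return cv2.projectPoints(np.array(X,float).reshape(-1,3),cv2.Rodrigues(R)[0],t,K(c),np.array(c['D'],float))[0].reshape(-1,2)
E
python3 - <<'E'
from h import *
s=env.read_state(); print(s)
for n in('scene','top'):
    save(n,n+'0'); print(env.camera_params(n))
E
```

```text
pics
{'clock': 0.0, 'joints': array([-1.34188347,  0.46945727, -0.04862472,  1.5337056 ,  0.02412286,
        1.14101855, -0.08232067]), 'qd': array([-7.74832661e-05, -2.60355968e-04,  5.79069924e-04, -4.48712204e-04,
        4.05519971e-04,  2.25139654e-04,  6.33100405e-04]), 'joint_torque': array([ 7.00875971e-04, -5.07984138e+01, -8.10216344e-02, -2.36145723e+01,
       -6.14794716e-02,  3.82965349e-02,  2.04373951e-04]), 'ee_pos': array([0.17192545, 0.65210189, 0.22148394]), 'orientation': array([[-9.66962021e-01,  2.54920115e-01, -4.30367719e-04],
       [ 2.54920465e-01,  9.66960047e-01, -1.95523759e-03],
       [-8.22810013e-05, -2.00035003e-03, -9.99997996e-01]]), 'force': array([-0.31299264, -0.4733963 ,  0.38147125]), 'torque': array([-0.04282829,  0.02341809, -0.00412136]), 'opening': 0.0869969969773786}
{'fovy': 46.431402555236396, 'cx': 286.49675050704406, 'cy': 217.12917502914667, 'D': array([-0.16837379,  0.        ,  0.        ,  0.        ,  0.        ]), 'R': array([[ 0.55547658, -0.83152415, -0.00365422],
       [-0.65113907, -0.43223376, -0.62385245],
       [ 0.5171689 ,  0.34891484, -0.7815336 ]]), 't': array([-0.50755029,  0.23379166,  0.75566336])}
{'fovy': 47.04793325521332, 'cx': 273.86972529917267, 'cy': 215.40429367896277, 'D': array([-0.03930775,  0.        ,  0.        ,  0.        ,  0.        ]), 'R': array([[ 9.62679953e-04, -9.99954953e-01, -9.44276099e-03],
       [-9.94040438e-01,  7.24341489e-05, -1.09011939e-01],
       [ 1.09007713e-01,  9.49142988e-03, -9.93995589e-01]]), 't': array([-0.26344056,  0.52921721,  0.90220447])}
```

View pics/scene0.png

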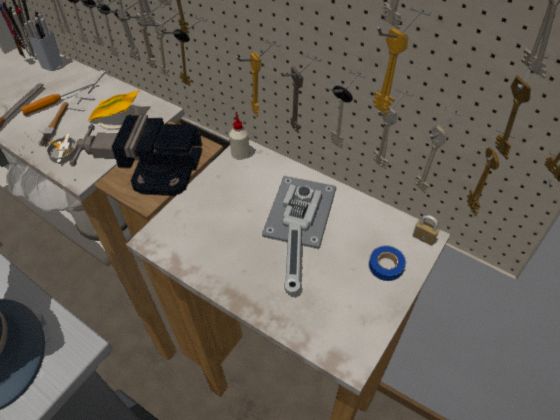

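View pics/top0.png

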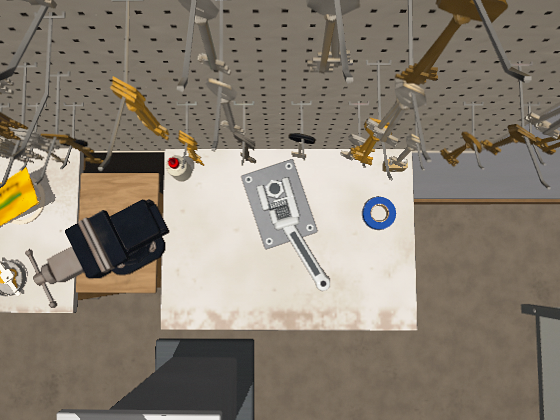

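```bash
python3 - <<'E'
from h import *
a=cv2.imread('pics/top0.png')[140:300,230:345]; cv2.imwrite('pics/top0c.png',cv2.resize(a,None,fx=3.7,fy=3.7,interpolation=cv2.INTER_CUBIC)[:600])
a=cv2.imread('pics/scene0.png')[165:300,250:350]; cv2.imwrite('pics/scene0c.png',cv2.resize(a,None,fx=4.4,fy=4.4,interpolation=cv2.INTER_CUBIC)[:600])
E
```

```text
(no output)
```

View pics/top0c.png

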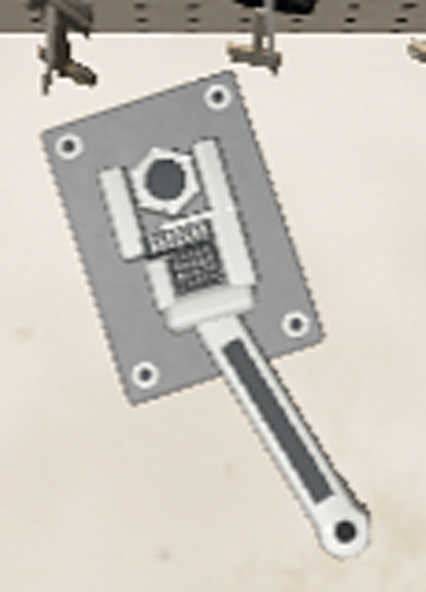

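View pics/scene0c.png

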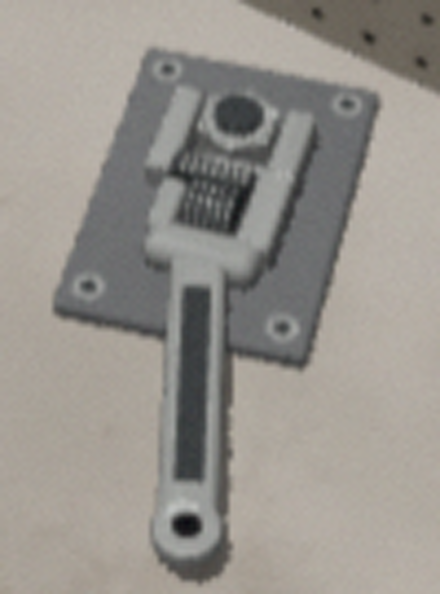

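```bash
python3 - <<'E'
from h import *
c=env.camera_params('top');o=np.array([230,140])
def P(n,u,z):
    w=atz(c,o+np.array(u)/3.7,z)[0]; print(n,w.round(4)); return w
n=P('stud',(166,179),.034);w=P('worm',(196,267),.032);h=P('hole',(345,530),.024)
P('fixjaw outer tip',(218,140),.026);P('fix back',(252,285),.026);P('mov tip',(103,172),.026)
P('handle mid start',(232,345),.024);P('handle mid end',(322,497),.024)
for a in((68,146),(218,97),(296,324),(146,375)):P('hole',a,.012)
c2=env.camera_params('scene')
for nm,u,z in(('stud',(236,115),.034),('worm',(213,202),.032),('hole',(186,523),.024)):
    print(nm,atz(c2,np.array([250,165])+np.array(u)/4.4,z)[0].round(4))
E
```

```text
stud [ 0.581  -0.2651  0.034 ]
worm [ 0.5351 -0.2807  0.032 ]
hole [ 0.3996 -0.3574  0.024 ]
fixjaw outer tip [ 0.6031 -0.2924  0.026 ]
fix back [ 0.5264 -0.31    0.026 ]
mov tip [ 0.5861 -0.232   0.026 ]
handle mid start [ 0.4952 -0.2995  0.024 ]
handle mid end [ 0.4165 -0.3457  0.024 ]
hole [ 0.6026 -0.2126  0.012 ]
hole [ 0.6292 -0.2928  0.012 ]
hole [ 0.5071 -0.3337  0.012 ]
hole [ 0.4802 -0.2545  0.012 ]
stud [ 0.578  -0.2639  0.034 ]
worm [ 0.5328 -0.2812  0.032 ]
hole [ 0.3997 -0.3552  0.024 ]
```

```bash
python3 - <<'E'
from h import *
for n in('top','scene'):
    z=np.load(f'pics/{n}0.npz',allow_pickle=True);d=z['d'];c=z['par'].item()
    v,u=np.mgrid[0:420,0:560];uv=np.c_[u.ravel(),v.ravel()].astype(float)
    nn=cv2.undistortPoints(uv.reshape(-1,1,2),K(c),c['D']).reshape(-1,2)
    D=d.ravel();m=D>0
    X=(np.c_[nn,np.ones(len(nn))]*D[:,None]-c['t'])@c['R'];X=X[m]
    print(n,'cols y from .6 to -.5; rows x')
    ys=np.arange(.6,-.55,-.1)
    for x in np.arange(.8,.1,-.1):
        r=[]
        for y in ys:
            s=X[(abs(X[:,0]-x)<.05)&(abs(X[:,1]-y)<.05)]
            r.append('%6.2f'%s[:,2].max() if len(s) else '   -  ')
        print('%.1f'%x,*r)
E
```

```text
top cols y from .6 to -.5; rows x
0.8    -      -      -      -      -      -      -      -      -      -      -      -  
0.7    -      -      -     0.00   0.25   0.43   0.55   0.55   0.55   0.54   0.55   0.54
0.6    -      -      -     0.05   0.17   0.38   0.56   0.72   0.72   0.71   0.71   0.45
0.5    -      -      -     0.04   0.09   0.12   0.57   0.73   0.73   0.73   0.74   0.02
0.4    -      -      -     0.02   0.10   0.12   0.12   0.01   0.01   0.03   0.03   0.01
0.3  -0.92  -0.92  -0.91   0.00   0.01   0.00   0.00   0.01   0.01   0.01   0.01   0.01
0.2  -0.92  -0.92  -0.91  -0.92  -0.00   0.00   0.00   0.00   0.00  -0.92  -0.92  -0.91
scene cols y from .6 to -.5; rows x
0.8    -      -      -      -      -      -      -      -      -      -      -      -  
0.7   0.18   0.20   0.22   0.25   0.27   0.30   0.32   0.35   0.38   0.41   0.44   0.48
0.6   0.17   0.24   0.26   0.29   0.30   0.33   0.35   0.29   0.29   0.29   0.46   0.44
0.5   0.00   0.03   0.03   0.04   0.08   0.12   0.12   0.11   0.03   0.04   0.45   0.02
0.4   0.00   0.03   0.02   0.02   0.09   0.12   0.12   0.00   0.00   0.03   0.03   0.01
0.3  -0.23  -0.00   0.00   0.00   0.00   0.00   0.00   0.00   0.00   0.00   0.01   0.00
0.2    -      -    -0.94  -0.92  -0.82  -0.82  -0.82  -0.92    -      -      -      -
```

```bash
python3 - <<'E'
from h import *
XX=[]
for n in('top','scene'):
    z=np.load(f'pics/{n}0.npz',allow_pickle=True);d=z['d'];c=z['par'].item()
    v,u=np.mgrid[0:420,0:560];uv=np.c_[u.ravel(),v.ravel()].astype(float)
    nn=cv2.undistortPoints(uv.reshape(-1,1,2),K(c),c['D']).reshape(-1,2)
    D=d.ravel();m=D>0
    X=(np.c_[nn,np.ones(len(nn))]*D[:,None]-c['t'])@c['R'];X=X[m];XX.append(X)
for X in XX:
  print('min x; rows z, cols y +.6..-.5')
  for z in np.arange(.7,0,-.1):
    r=[]
    for y in np.arange(.6,-.55,-.1):
        s=X[(abs(X[:,2]-z)<.05)&(abs(X[:,1]-y)<.05)&(X[:,2]>.045)]
        r.append('%6.2f'%np.percentile(s[:,0],0) if len(s) else '   -  ')
    print('%.1f'%z,*r)
E
```

```text
min x; rows z, cols y +.6..-.5
0.7    -      -      -      -      -      -      -     0.52   0.51   0.52   0.51    -  
0.6    -      -      -      -      -      -     0.52   0.50   0.52   0.59   0.51    -  
0.5    -      -      -      -      -      -     0.53   0.53   0.57   0.67   0.52   0.67
0.4    -      -      -      -      -     0.57   0.51   0.57   0.57   0.67   0.52   0.59
0.3    -      -      -      -      -     0.56   0.57   0.57   0.57   0.58   0.57   0.56
0.2    -      -      -      -     0.61   0.61   0.61   0.60   0.60   0.61   0.61   0.60
0.1    -      -      -     0.57   0.38   0.36   0.41   0.48   0.61   0.62   0.61   0.60
min x; rows z, cols y +.6..-.5
0.7    -      -      -      -      -      -      -      -      -      -      -      -  
0.6    -      -      -      -      -      -      -      -      -      -      -      -  
0.5    -      -      -      -      -      -      -      -      -      -     0.57   0.67
0.4    -      -      -      -      -      -      -      -     0.67   0.67   0.52   0.58
0.3    -      -     0.61   0.57   0.56   0.56   0.57   0.57   0.57   0.58   0.57   0.56
0.2   0.61   0.61   0.60   0.60   0.60   0.61   0.60   0.60   0.60   0.61   0.61   0.60
0.1   0.59   0.61   0.61   0.60   0.37   0.35   0.04   0.01   0.61   0.61   0.61   0.60
```

```bash
python3 - <<'E'
from h import *
for n in('top','scene'):
    z=np.load(f'pics/{n}0.npz',allow_pickle=True);d=z['d'];c=z['par'].item()
    v,u=np.mgrid[0:420,0:560];uv=np.c_[u.ravel(),v.ravel()].astype(float)
    nn=cv2.undistortPoints(uv.reshape(-1,1,2),K(c),c['D']).reshape(-1,2)
    D=d.ravel();m=D>0
    X=(np.c_[nn,np.ones(len(nn))]*D[:,None]-c['t'])@c['R'];X=X[m]
    for z in np.arange(.05,.5,.05):
        s=X[(abs(X[:,2]-z)<.025)&(X[:,1]<-.13)&(X[:,1]>-.43)]
        print(n,'%.2f'%z,len(s),np.percentile(s[:,0],[0,1,5,20,50]).round(3) if len(s) else '')
        t=s[s[:,0]<.65]
        # y extents of protruding
        print('   protr ys',np.histogram(t[:,1],bins=np.arange(-.43,-.12,.03))[0])
E
```

```text
top 0.05 2378 [0.389 0.396 0.417 0.503 0.563]
   protr ys [  0   0 153 204 590 530 181   0   0   0]
top 0.10 1045 [0.671 0.671 0.672 0.672 0.672]
   protr ys [0 0 0 0 0 0 0 0 0 0]
top 0.15 1487 [0.602 0.605 0.61  0.672 0.672]
   protr ys [ 0 76  0  6 52  0 42 22  0 50]
top 0.20 1742 [0.606 0.608 0.616 0.672 0.673]
   protr ys [ 0 13  0  0 25  0 22 17  0 39]
top 0.25 3074 [0.592 0.603 0.609 0.619 0.672]
   protr ys [  0 186   0  75 193   0 132  95   0 244]
top 0.30 2805 [0.567 0.573 0.578 0.672 0.673]
   protr ys [  9 278   0   0  30   0  23   9   0  40]
top 0.35 3068 [0.578 0.581 0.671 0.672 0.673]
   protr ys [  0 134   0   0   0   0   0   0   0   0]
top 0.40 3490 [0.555 0.57  0.604 0.671 0.672]
   protr ys [  4 280   0   0   0   0   0   0   0   0]
top 0.45 5790 [0.521 0.544 0.572 0.671 0.672]
   protr ys [  0 535  21   0   0   0 132  72   0 258]
scene 0.05 3337 [0.387 0.405 0.514 0.572 0.672]
   protr ys [  0   0  61  55 290 387  83   0   0   0]
scene 0.10 2305 [0.668 0.67  0.671 0.671 0.672]
   protr ys [0 0 0 0 0 0 0 0 0 0]
scene 0.15 3304 [0.6   0.605 0.612 0.67  0.672]
   protr ys [ 16 154   0  40 103   0  57  49   0  76]
scene 0.20 3102 [0.604 0.607 0.612 0.67  0.672]
   protr ys [  0 147   0   0  75   0  62  56   0 134]
scene 0.25 4527 [0.584 0.604 0.608 0.632 0.672]
   protr ys [ 33 205   0  91 185   0 154  94   0 210]
scene 0.30 4697 [0.567 0.573 0.579 0.671 0.672]
   protr ys [  6 376   1   0  21   0  18   8   0  27]
scene 0.35 4335 [0.577 0.58  0.593 0.671 0.672]
   protr ys [  0 258   0   0   0   0   0   0   0   0]
scene 0.40 2495 [0.546 0.579 0.583 0.643 0.672]
   protr ys [ 85 422   0   0   0   0   0   0   0   0]
scene 0.45 481 [0.521 0.522 0.527 0.564 0.57 ]
   protr ys [  0 383  20   0   0   0   0   0   0   0]
```

```bash
python3 - <<'E'
from h import *
s=env.read_state();c=env.camera_params('wrist');C=-c['R'].T@c['t']
print('cam in tool',s['orientation'].T@(C-s['ee_pos']), 'viewdir', s['orientation'].T@c['R'][2],'camx',s['orientation'].T@c['R'][0])
XX=[]
for n in('top','scene'):
    z=np.load(f'pics/{n}0.npz',allow_pickle=True);d=z['d'];c=z['par'].item()
    v,u=np.mgrid[0:420,0:560];uv=np.c_[u.ravel(),v.ravel()].astype(float)
    nn=cv2.undistortPoints(uv.reshape(-1,1,2),K(c),c['D']).reshape(-1,2)
    D=d.ravel();m=D>0
    XX.append(((np.c_[nn,np.ones(len(nn))]*D[:,None]-c['t'])@c['R'])[m])
X=np.vstack(XX)
print('       ',*['%5.2f'%y for y in np.arange(-.44,-.1,.02)])
for z in np.arange(.11,.75,.04):
    r=[]
    for y in np.arange(-.44,-.1,.02):
        s=X[(abs(X[:,2]-z)<.02)&(abs(X[:,1]-y)<.01)&(X[:,2]>.045)]
        s=s[s[:,0]<.66]
        r.append('%5.2f'%s[:,0].min() if len(s)>0 else '  -  ')
    print('%.2f'%z,*r)
E
```

```text
cam in tool [ 0.07162286 -0.00169572 -0.16292524] viewdir [-2.63704197e-01 -1.19345411e-04  9.64603588e-01] camx [-1.56577453e-04  9.99999984e-01  8.09195395e-05]
        -0.44 -0.42 -0.40 -0.38 -0.36 -0.34 -0.32 -0.30 -0.28 -0.26 -0.24 -0.22 -0.20 -0.18 -0.16 -0.14 -0.12
0.11   -     -     -     -     -     -     -     -     -     -     -     -     -     -     -     -     -  
0.15   -     -    0.61  0.61   -     -    0.61  0.61   -     -    0.60  0.60  0.62   -     -    0.60  0.61
0.19   -     -    0.61  0.61   -     -    0.62  0.61   -     -     -    0.61   -     -     -    0.60  0.61
0.23   -     -    0.61  0.61   -     -    0.61  0.61  0.62   -    0.60  0.61  0.62   -    0.61  0.60  0.61
0.27   -     -    0.57  0.57   -     -    0.61  0.58  0.62   -    0.60  0.57  0.62   -    0.60  0.57  0.61
0.31   -     -    0.57  0.57  0.59   -     -    0.58   -     -     -    0.57   -     -     -    0.57   -  
0.35   -     -    0.58  0.58   -     -     -     -     -     -     -     -     -     -     -     -     -  
0.39   -     -    0.58  0.58   -     -     -     -     -     -     -     -    
[... 182 characters left out ...]
   -     -     -     -    0.58   -     -     -    0.57  0.58
0.51   -     -    0.57  0.57   -     -     -     -     -     -    0.58  0.58   -     -     -    0.57  0.58
0.55   -     -    0.57  0.53   -     -    0.59  0.59   -     -    0.58  0.54  0.59   -    0.57  0.53  0.58
0.59   -     -    0.58  0.51  0.58  0.59  0.59  0.59   -     -    0.59  0.52  0.60   -     -    0.50   -  
0.63   -     -    0.58  0.58   -     -    0.59  0.59   -     -     -    0.59   -     -     -     -     -  
0.67   -     -    0.58  0.58  0.59   -    0.59  0.58  0.59   -    0.58  0.58   -     -     -    0.58   -  
0.71   -     -    0.58  0.52   -     -     -    0.52   -     -    0.58  0.51   -     -    0.57  0.52   -
```

```bash
cat >> h.py <<'E'
def plan(wps,yaw,step=30,jaw=-1):
    s=env.read_state();p=s['ee_pos'].copy();R=s['orientation'];a=np.degrees(np.arctan2(R[1,0],R[0,0]))
    rows=[]
    for w in wps:
        w=np.array(w,float)
        while np.linalg.norm(w-p)>5e-4 :
            d=w-p;L=np.linalg.norm(d);d=d*min(1,step/1000/L)
            ca,sa=np.cos(np.radians(a)),np.sin(np.radians(a))
            loc=np.array([ca*d[0]+sa*d[1],sa*d[0]-ca*d[1],-d[2]])*1000
            t=(yaw-a+180)%360-180;t=np.clip(t,-6,6)
            rows.append([int(x) for x in loc.round()]+[round(-t,1),jaw]);p=p+d;a+=t
    print(rows)
def st():
    s=env.read_state();R=s['orientation']
    print(round(s['clock'],2),s['ee_pos'].round(4),'yaw',np.degrees(np.arctan2(R[1,0],R[0,0])).round(1),'F',s['force'].round(1),'T',s['torque'].round(2),'op',round(s['opening'],4),'q',s['joints'].round(2))
E
python3 -c "
from h import *
st();plan([(.42,.38,.25),(.46,.0,.25)],185,40)"
```

```text
0.1 [0.172  0.6522 0.2216] yaw 165.2 F [-0.2 -0.  -0.2] T [-0.   -0.01 -0.02] op 0.0872 q [-1.34  0.47 -0.05  1.53  0.02  1.14 -0.08]
[[-33, -22, -3, np.float64(-6.0), -1], [-31, -25, -3, np.float64(-6.0), -1], [-28, -28, -3, np.float64(-6.0), -1], [-25, -31, -3, np.float64(-1.8), -1], [-24, -32, -3, np.float64(-0.0), -1], [-24, -32, -3, np.float64(-0.0), -1], [-24, -32, -3, np.float64(-0.0), -1], [-24, -32, -3, np.float64(-0.0), -1], [-24, -32, -3, np.float64(-0.0), -1], [-6, -7, -1, np.float64(-0.0), -1], [-1, -40, 0, np.float64(-0.0), -1], [-1, -40, 0, np.float64(-0.0), -1], [-1, -40, 0, np.float64(-0.0), -1], [-1, -40, 0, np.float64(-0.0), -1], [-1, -40, 0, np.float64(-0.0), -1], [-1, -40, 0, np.float64(-0.0), -1], [-1, -40, 0, np.float64(-0.0), -1], [-1, -40, 0, np.float64(-0.0), -1], [-1, -40, 0, np.float64(-0.0), -1], [0, -22, 0, np.float64(-0.0), -1]]
```

{"api": "step_arm", "payload": {
  "moves": [
    [-33,-22,-3,-6,-1],
    [-31,-25,-3,-6,-1],
    [-28,-28,-3,-6,-1],
    [-25,-31,-3,-2,-1],
    [-24,-32,-3,0,-1],
    [-24,-32,-3,0,-1],
    [-24,-32,-3,0,-1],
    [-24,-32,-3,0,-1]
  ]
}}

```text
clock: 0.9
ee_pos: [0.3882, 0.4134, 0.2407]
orientation: [[-0.993, -0.121, -0.008], [-0.121, 0.993, -0.007], [0.009, -0.006, -1.0]]
force: [-0.4, -0.1, 0.1]
opening: 0.031
```

```bash
python3 -c "
from h import *
st();plan([(.44,.25,.25),(.46,.0,.25),(.47,-.28,.22)],185,45)"
```

```text
0.9 [0.3882 0.4134 0.2407] yaw -173.0 F [-0.4 -0.1  0.1] T [ 0.06 -0.05  0.04] op 0.031 q [-0.86  0.28 -0.03  1.76  0.01  1.1   0.79]
[[-8, -44, -2, np.float64(2.0), -1], [-10, -44, -2, np.float64(-0.0), -1], [-10, -44, -2, np.float64(-0.0), -1], [-8, -36, -2, np.float64(-0.0), -1], [0, -45, 0, np.float64(-0.0), -1], [0, -45, 0, np.float64(-0.0), -1], [0, -45, 0, np.float64(-0.0), -1], [0, -45, 0, np.float64(-0.0), -1], [0, -45, 0, np.float64(-0.0), -1], [0, -26, 0, np.float64(-0.0), -1], [2, -45, 5, np.float64(-0.0), -1], [2, -45, 5, np.float64(-0.0), -1], [2, -45, 5, np.float64(-0.0), -1], [2, -45, 5, np.float64(-0.0), -1], [2, -45, 5, np.float64(-0.0), -1], [2, -45, 5, np.float64(-0.0), -1], [1, -12, 1, np.float64(-0.0), -1]]
```

{"api": "step_arm", "payload": {
  "moves": [
    [-8,-44,-2,2,-1],
    [-10,-44,-2,0,-1],
    [-10,-44,-2,0,-1],
    [-8,-36,-2,0,-1],
    [0,-45,0,0,-1],
    [0,-45,0,0,-1],
    [0,-45,0,0,-1],
    [0,-45,0,0,-1],
    [0,-45,0,0,-1],
    [0,-26,0,0,-1]
  ]
}}

```text
clock: 1.9
ee_pos: [0.463, -0.0209, 0.2495]
orientation: [[-0.997, -0.079, -0.008], [-0.079, 0.997, -0.009], [0.009, -0.008, -1.0]]
force: [0.8, -0.0, -0.2]
opening: 0.0007
```

```bash
python3 -c "
from h import *
st();plan([(.47,-.28,.22)],185,45);save('scene','s1')"
```

```text
1.9 [ 0.463  -0.0209  0.2495] yaw -175.5 F [ 0.8 -0.  -0.2] T [0.06 0.06 0.03] op 0.0007 q [-0.31  0.09  0.28  1.99 -0.02  1.07  1.63]
[[2, -45, 5, np.float64(-0.5), -1], [3, -45, 5, np.float64(-0.0), -1], [3, -45, 5, np.float64(-0.0), -1], [3, -45, 5, np.float64(-0.0), -1], [3, -45, 5, np.float64(-0.0), -1], [2, -36, 4, np.float64(-0.0), -1]]
```

View pics/s1.png

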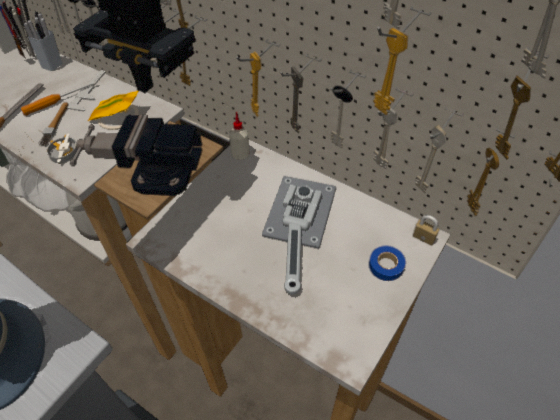

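{"api": "step_arm", "payload": {
  "moves": [
    [2,-45,5,-0.5,-1],
    [3,-45,5,0,-1],
    [3,-45,5,0,-1],
    [3,-45,5,0,-1],
    [3,-45,5,0,-1],
    [2,-36,4,0,-1],
    [0,0,0,0,-1]
  ]
}}

```text
clock: 2.65
ee_pos: [0.4681, -0.2918, 0.2211]
orientation: [[-0.996, -0.086, -0.009], [-0.086, 0.996, -0.01], [0.009, -0.01, -1.0]]
force: [-0.7, -0.3, -0.7]
opening: 0.0006
```

```bash
python3 -c "
from h import *
st();save('wrist','w2');st();save('top','t2');save('scene','s2')"
```

```text
2.65 [ 0.4681 -0.2918  0.2211] yaw -175.1 F [-0.7 -0.3 -0.7] T [ 0.06  0.04 -0.  ] op 0.0006 q [ 0.09  0.28  0.48  1.85 -0.13  1.04  2.27]
2.7 [ 0.4685 -0.2891  0.221 ] yaw -174.9 F [-0.6 -0.6  0.4] T [ 0.09 -0.02 -0.01] op 0.0005 q [ 0.09  0.28  0.47  1.85 -0.13  1.04  2.27]
```

View pics/w2.png

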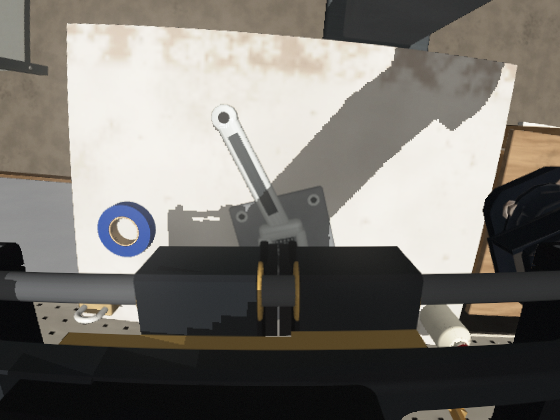

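View pics/t2.png

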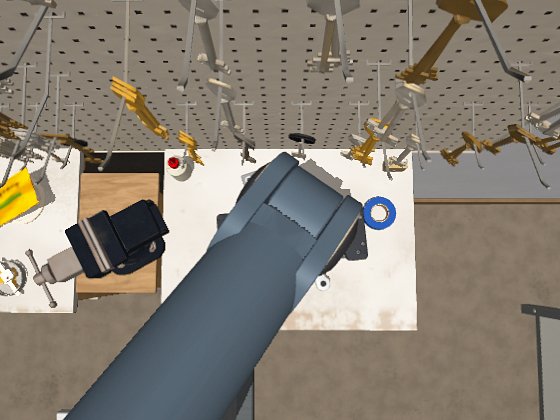

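View pics/s2.png

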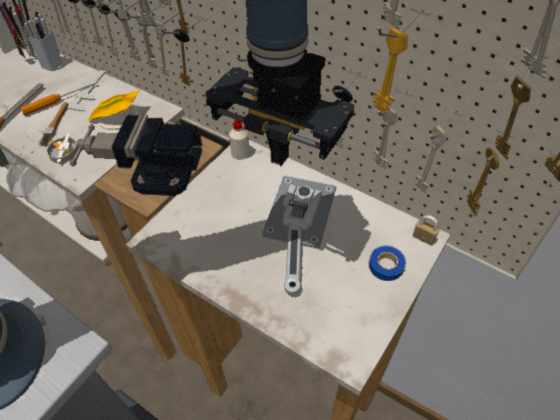

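```bash
python3 - <<'E'
from h import *
XX=[]
for n,b in(('t2','top0'),('s2','scene0')):
    z=np.load(f'pics/{n}.npz',allow_pickle=True);d=z['d'];c=z['par'].item();d0=np.load(f'pics/{b}.npz',allow_pickle=True)['d']
    v,u=np.mgrid[0:420,0:560];uv=np.c_[u.ravel(),v.ravel()].astype(float)
    nn=cv2.undistortPoints(uv.reshape(-1,1,2),K(c),c['D']).reshape(-1,2)
    D=d.ravel();m=(D>0)&(abs(D-d0.ravel())>.02)
    XX.append(((np.c_[nn,np.ones(len(nn))]*D[:,None]-c['t'])@c['R'])[m])
X=np.vstack(XX)
for z in np.arange(.21,.75,.03):
    s=X[abs(X[:,2]-z)<.015]
    if len(s): 
        i=s[:,0].argmax();print('%.2f'%z,len(s),'maxx',s[i].round(3),'yrange',s[:,1].min().round(3),s[:,1].max().round(3))
E
```

```text
0.21 70 maxx [ 0.673 -0.583  0.225] yrange -0.665 0.453
0.24 301 maxx [0.674 0.155 0.227] yrange -0.683 0.368
0.27 175 maxx [0.69  0.021 0.281] yrange -0.642 0.14
0.30 1664 maxx [ 0.674 -0.563  0.302] yrange -0.672 0.141
0.33 4719 maxx [ 0.675 -0.293  0.319] yrange -0.652 0.086
0.36 1159 maxx [ 0.675 -0.304  0.374] yrange -0.629 0.031
0.39 1964 maxx [ 0.674 -0.109  0.403] yrange -0.57 0.052
0.42 1133 maxx [ 0.673 -0.491  0.431] yrange -0.577 0.039
0.45 1537 maxx [ 0.686 -0.561  0.453] yrange -0.582 0.022
0.48 1140 maxx [ 0.674 -0.28   0.487] yrange -0.542 -0.032
0.51 40 maxx [ 0.675 -0.223  0.516] yrange -0.564 -0.003
0.54 361 maxx [ 0.673 -0.358  0.534] yrange -0.515 -0.03
0.57 5416 maxx [ 0.594 -0.222  0.584] yrange -0.399 -0.136
0.60 9136 maxx [ 0.588 -0.227  0.586] yrange -0.395 -0.188
0.63 9245 maxx [ 0.592 -0.311  0.636] yrange -0.382 -0.158
0.66 9562 maxx [ 0.591 -0.215  0.672] yrange -0.386 -0.144
0.69 338 maxx [ 0.589 -0.294  0.679] yrange -0.305 -0.134
0.72 4 maxx [ 0.554 -0.136  0.706] yrange -0.385 -0.136
```

```bash
python3 - <<'E'
from h import *
for n,b in(('t2','top0'),('s2','scene0')):
    z=np.load(f'pics/{n}.npz',allow_pickle=True);d=z['d'];c=z['par'].item();d0=np.load(f'pics/{b}.npz',allow_pickle=True)['d']
    v,u=np.mgrid[0:420,0:560];uv=np.c_[u.ravel(),v.ravel()].astype(float)
    nn=cv2.undistortPoints(uv.reshape(-1,1,2),K(c),c['D']).reshape(-1,2)
    D=d.ravel()
    mk=((d>0)&(d0-d>.06)).astype(np.uint8);mk=cv2.morphologyEx(mk,cv2.MORPH_OPEN,np.ones((5,5)))
    m=mk.ravel()>0
    X=(((np.c_[nn,np.ones(len(nn))]*D[:,None]-c['t'])@c['R'])[m])
    for z in np.arange(.21,.75,.03):
        s=X[abs(X[:,2]-z)<.015]
        if len(s): 
            i=s[:,0].argmax();print(n,'%.2f'%z,len(s),'maxx',s[i].round(3),'yrange',s[:,1].min().round(3),s[:,1].max().round(3))
E
```

```text
t2 0.30 12 maxx [ 0.506 -0.348  0.309] yrange -0.376 -0.348
t2 0.33 701 maxx [ 0.512 -0.379  0.335] yrange -0.385 -0.191
t2 0.51 11 maxx [ 0.484 -0.326  0.516] yrange -0.326 -0.307
t2 0.54 297 maxx [ 0.526 -0.279  0.548] yrange -0.341 -0.235
t2 0.57 5368 maxx [ 0.524 -0.277  0.556] yrange -0.34 -0.216
t2 0.60 9078 maxx [ 0.494 -0.254  0.585] yrange -0.318 -0.188
t2 0.63 9173 maxx [ 0.433 -0.24   0.616] yrange -0.267 -0.158
t2 0.66 9473 maxx [ 0.392 -0.208  0.645] yrange -0.237 -0.145
t2 0.69 332 maxx [ 0.35  -0.189  0.675] yrange -0.199 -0.161
s2 0.21 19 maxx [ 0.479 -0.294  0.224] yrange -0.296 -0.286
s2 0.24 255 maxx [ 0.481 -0.293  0.237] yrange -0.298 -0.276
s2 0.27 133 maxx [ 0.467 -0.298  0.258] yrange -0.302 -0.27
s2 0.30 1472 maxx [ 0.512 -0.368  0.293] yrange -0.38 -0.197
s2 0.33 3873 maxx [ 0.514 -0.37   0.333] yrange -0.383 -0.189
s2 0.36 1108 maxx [ 0.496 -0.333  0.345] yrange -0.338 -0.27
s2 0.39 1917 maxx [ 0.511 -0.32   0.39 ] yrange -0.338 -0.249
s2 0.42 1088 maxx [ 0.491 -0.313  0.426] yrange -0.322 -0.258
s2 0.45 1487 maxx [ 0.495 -0.311  0.438] yrange -0.322 -0.258
s2 0.48 1086 maxx [ 0.483 -0.316  0.469] yrange -0.32 -0.26
```

```bash
python3 - <<'E'
from h import *
for n in('top0','scene0'):
    z=np.load(f'pics/{n}.npz',allow_pickle=True);d=z['d'];c=z['par'].item()
    v,u=np.mgrid[0:420,0:560];uv=np.c_[u.ravel(),v.ravel()].astype(float)
    nn=cv2.undistortPoints(uv.reshape(-1,1,2),K(c),c['D']).reshape(-1,2)
    X=((np.c_[nn,np.ones(len(nn))]*d.reshape(-1,1)-c['t'])@c['R'])
    s=X[(X[:,0]<.6)&(X[:,0]>.5)&(X[:,1]>-.34)&(X[:,1]<-.2)&(X[:,2]>.18)&(X[:,2]<.5)]
    print(n,len(s));print(s[np.argsort(s[:,0])][:25].round(3))
E
```

```text
top0 338
[[ 0.571 -0.221  0.293]
 [ 0.571 -0.22   0.292]
 [ 0.573 -0.221  0.292]
 [ 0.573 -0.22   0.289]
 [ 0.575 -0.233  0.432]
 [ 0.575 -0.22   0.288]
 [ 0.575 -0.221  0.288]
 [ 0.575 -0.232  0.435]
 [ 0.575 -0.233  0.435]
 [ 0.575 -0.232  0.442]
 [ 0.575 -0.232  0.437]
 [ 0.575 -0.231  0.433]
 [ 0.576 -0.231  0.436]
 [ 0.576 -0.234  0.431]
 [ 0.576 -0.231  0.439]
 [ 0.576 -0.23   0.434]
 [ 0.576 -0.23   0.438]
 [ 0.576 -0.233  0.434]
 [ 0.576 -0.23   0.441]
 [ 0.576 -0.232  0.441]
 [ 0.576 -0.234  0.434]
 [ 0.576 -0.228  0.433]
 [ 0.576 -0.222  0.287]
 [ 0.576 -0.229  0.437]
 [ 0.577 -0.229  0.445]]
scene0 53
[[ 0.569 -0.221  0.291]
 [ 0.569 -0.219  0.292]
 [ 0.57  -0.221  0.289]
 [ 0.571 -0.218  0.289]
 [ 0.571 -0.22   0.291]
 [ 0.572 -0.221  0.288]
 [ 0.572 -0.221  0.289]
 [ 0.573 -0.221  0.283]
 [ 0.574 -0.218  0.283]
 [ 0.574 -0.22   0.284]
 [ 0.574 -0.222  0.285]
 [ 0.575 -0.221  0.286]
 [ 0.575 -0.221  0.282]
 [ 0.576 -0.222  0.283]
 [ 0.577 -0.306  0.293]
 [ 0.578 -0.304  0.291]
 [ 0.578 -0.223  0.281]
 [ 0.578 -0.307  0.292]
 [ 0.579 -0.22   0.28 ]
 [ 0.579 -0.307  0.29 ]
 [ 0.579 -0.307  0.288]
 [ 0.579 -0.303  0.292]
 [ 0.579 -0.305  0.289]
 [ 0.579 -0.304  0.292]
 [ 0.58  -0.22   0.282]]
```

```bash
python3 -c "
from h import *
st();plan([(.527,-.282,.13),(.527,-.282,.05)],185,30)"
```

```text
2.8 [ 0.4697 -0.2855  0.2212] yaw -174.6 F [ 0.1 -0.1  0.6] T [ 0.09 -0.03 -0.02] op 0.0004 q [ 0.08  0.28  0.47  1.86 -0.13  1.04  2.27]
[[-16, -1, 25, np.float64(0.4), -1], [-16, 0, 25, np.float64(-0.0), -1], [-16, 0, 25, np.float64(-0.0), -1], [-9, 0, 15, np.float64(-0.0), -1], [0, 0, 30, np.float64(-0.0), -1], [0, 0, 30, np.float64(-0.0), -1], [0, 0, 20, np.float64(-0.0), -1]]
```

{"api": "step_arm", "payload": {
  "moves": [
    [-16,-1,25,0.4,-1],
    [-16,0,25,0,-1],
    [-16,0,25,0,-1],
    [-9,0,15,0,-1],
    [0,0,30,0,-1],
    [0,0,25,0,-1],
    [0,0,10,0,-1],
    [0,0,0,0,-1]
  ],
  "grip_force": 20
}}

```text
clock: 3.6
ee_pos: [0.5344, -0.2664, 0.0635]
orientation: [[-0.994, -0.108, 0.0], [-0.108, 0.994, 0.001], [-0.0, 0.001, -1.0]]
force: [0.3, -0.3, -0.7]
opening: 0.0001
```

```bash
python3 -c "
from h import *
st();save('scene','s3');st()
a=cv2.imread('pics/s3.png')[100:310,200:400]; cv2.imwrite('pics/s3c.png',cv2.resize(a,None,fx=2.8,fy=2.8,interpolation=cv2.INTER_CUBIC))"
```

```text
3.6 [ 0.5344 -0.2664  0.0635] yaw -173.8 F [ 0.3 -0.3 -0.7] T [ 0.06  0.01 -0.06] op 0.0001 q [ 0.11  0.54  0.38  1.88 -0.28  0.77  2.32]
3.65 [ 0.5349 -0.2666  0.0643] yaw -173.8 F [-0.3 -0.4 -0.8] T [ 0.07 -0.04 -0.01] op 0.0001 q [ 0.11  0.54  0.38  1.88 -0.28  0.77  2.32]
```

View pics/s3c.png

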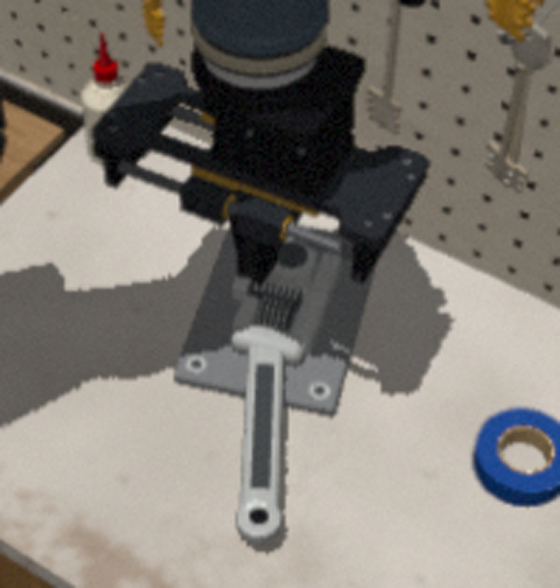

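{"api": "step_arm", "payload": {
  "moves": [
    [10,-14,0,0,-1],
    [0,0,0,0,-1],
    [0,0,15,0,-1],
    [0,0,0,0,-1]
  ]
}}

```text
clock: 4.05
ee_pos: [0.5277, -0.285, 0.0529]
orientation: [[-0.994, -0.107, 0.009], [-0.107, 0.994, -0.003], [-0.008, -0.003, -1.0]]
force: [0.6, 0.8, -1.2]
opening: 0.0001
```

```bash
python3 -c "
from h import *
st();save('scene','s4');st();save('wrist','w4')
a=cv2.imread('pics/s4.png')[160:260,240:340]; cv2.imwrite('pics/s4c.png',cv2.resize(a,None,fx=5.8,fy=5.8,interpolation=cv2.INTER_CUBIC))"
```

```text
4.05 [ 0.5277 -0.285   0.0529] yaw -173.9 F [ 0.6  0.8 -1.2] T [ 0.04  0.05 -0.01] op 0.0001 q [ 0.15  0.56  0.37  1.89 -0.29  0.74  2.36]
4.1 [ 0.5287 -0.2854  0.0539] yaw -173.9 F [-0.2  0.2  0.9] T [ 0.02 -0.06  0.02] op 0.0007 q [ 0.15  0.56  0.37  1.89 -0.29  0.74  2.36]
```

View pics/s4c.png

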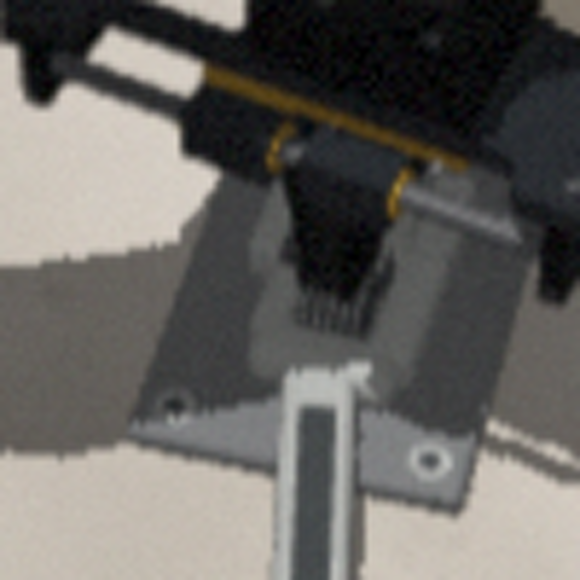

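View pics/w4.png

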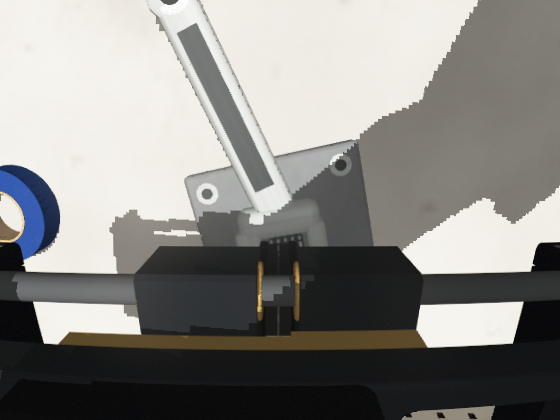

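{"api": "step_arm", "payload": {
  "moves": [
    [2,3,14,0,-1],
    [0,0,0,0,-1]
  ]
}}

```text
clock: 4.35
ee_pos: [0.5276, -0.2825, 0.0404]
orientation: [[-0.994, -0.108, 0.012], [-0.108, 0.994, -0.004], [-0.012, -0.005, -1.0]]
force: [-0.6, 1.3, -0.9]
opening: 0.0007
```

{"api": "step_arm", "payload": {
  "moves": [
    [0,0,4,0,-1],
    [0,0,2,0,-1]
  ]
}}

```text
clock: 4.55
ee_pos: [0.5287, -0.2829, 0.0352]
orientation: [[-0.994, -0.108, 0.014], [-0.108, 0.994, -0.005], [-0.014, -0.006, -1.0]]
force: [-1.0, -0.1, -0.1]
opening: 0.0006
```

{"api": "step_arm", "payload": {
  "moves": [
    [2,0,2,0,-1],
    [0,0,2,0,-1]
  ]
}}

```text
clock: 4.75
ee_pos: [0.5279, -0.2834, 0.0328]
orientation: [[-0.994, -0.109, 0.016], [-0.109, 0.994, -0.005], [-0.016, -0.006, -1.0]]
force: [-5.7, 2.7, 18.6]
opening: 0.0006
```

{"api": "step_arm", "payload": {
  "moves": [
    [0,0,3,0,-1]
  ]
}}

```text
clock: 4.85
ee_pos: [0.528, -0.2834, 0.0325]
orientation: [[-0.994, -0.108, 0.017], [-0.108, 0.994, -0.003], [-0.016, -0.005, -1.0]]
force: [-8.2, 5.2, 29.9]
opening: 0.0005
```

{"api": "step_arm", "payload": {
  "moves": [
    [0,0,4,0,-1]
  ]
}}

```text
clock: 4.95
ee_pos: [0.528, -0.2835, 0.0323]
orientation: [[-0.994, -0.108, 0.017], [-0.108, 0.994, -0.0], [-0.017, -0.002, -1.0]]
force: [-11.6, 6.4, 35.9]
opening: 0.0007
```

{"api": "step_arm", "payload": {
  "moves": [
    [-4,0.6,1.3,0,-1],
    [-4,0.6,1.3,0,-1]
  ]
}}

```text
clock: 5.15
ee_pos: [0.5304, -0.2832, 0.0333]
orientation: [[-0.994, -0.106, 0.01], [-0.106, 0.994, 0.002], [-0.01, 0.001, -1.0]]
force: [-7.0, -0.8, 8.1]
opening: 0.0005
```

{"api": "step_arm", "payload": {
  "moves": [
    [-4,0.6,1.3,0,-1],
    [-4,0.6,1.3,0,-1]
  ]
}}

```text
clock: 5.35
ee_pos: [0.5304, -0.2833, 0.0331]
orientation: [[-0.995, -0.102, -0.003], [-0.102, 0.995, 0.005], [0.002, 0.005, -1.0]]
force: [-11.1, 1.2, 16.2]
opening: 0.0004
```

{"api": "step_arm", "payload": {
  "moves": [
    [-8,1,1.3,0,-1],
    [-8,1,1.3,0,-1]
  ]
}}

```text
clock: 5.55
ee_pos: [0.5364, -0.2815, 0.0336]
orientation: [[-0.995, -0.097, -0.019], [-0.098, 0.995, 0.01], [0.018, 0.012, -1.0]]
force: [-10.2, 1.7, 15.6]
opening: 0.0004
```

```bash
python3 -c "
from h import *
st();save('scene','s5');st()
a=cv2.imread('pics/s5.png')[160:260,240:340]; cv2.imwrite('pics/s5c.png',cv2.resize(a,None,fx=5.8,fy=5.8,interpolation=cv2.INTER_CUBIC))"
```

```text
5.55 [ 0.5364 -0.2815  0.0336] yaw -174.4 F [-10.2   1.7  15.6] T [0.58 2.36 0.03] op 0.0004 q [ 0.15  0.61  0.36  1.86 -0.3   0.75  2.35]
5.6 [ 0.5375 -0.2812  0.0335] yaw -174.4 F [-9.2  2.  16. ] T [0.61 2.25 0.02] op 0.0007 q [ 0.15  0.61  0.36  1.86 -0.3   0.75  2.35]
```

View pics/s5c.png

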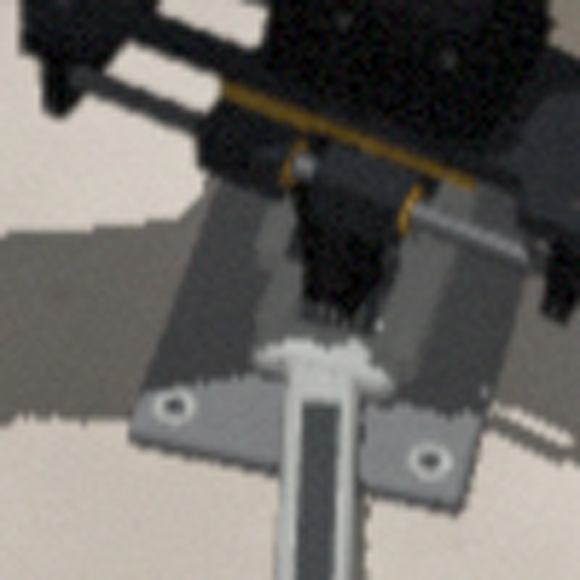

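{"api": "step_arm", "payload": {
  "moves": [
    [-8,1,1.2,0,-1],
    [-8,1,1.2,0,-1]
  ]
}}

```text
clock: 5.8
ee_pos: [0.5448, -0.279, 0.0334]
orientation: [[-0.995, -0.094, -0.033], [-0.095, 0.995, 0.014], [0.031, 0.017, -0.999]]
force: [-9.9, 0.7, 13.7]
opening: 0.0004
```

{"api": "step_arm", "payload": {
  "moves": [
    [0,0,-10,0,-1],
    [0,0,0,0,-1]
  ]
}}

```text
clock: 6.0
ee_pos: [0.5451, -0.2799, 0.0446]
orientation: [[-0.995, -0.094, -0.032], [-0.094, 0.995, 0.014], [0.03, 0.016, -0.999]]
force: [-0.3, -0.2, -0.2]
opening: 0.0003
```

```bash
python3 -c "
from h import *
st();save('scene','s6')
a=cv2.imread('pics/s6.png')[165:300,250:350]; cv2.imwrite('pics/s6c.png',cv2.resize(a,None,fx=4.4,fy=4.4,interpolation=cv2.INTER_CUBIC)[:600])"
```

```text
6.0 [ 0.5451 -0.2799  0.0446] yaw -174.6 F [-0.3 -0.2 -0.2] T [ 0.01 -0.05 -0.03] op 0.0003 q [ 0.14  0.61  0.37  1.83 -0.29  0.8   2.33]
```

View pics/s6c.png

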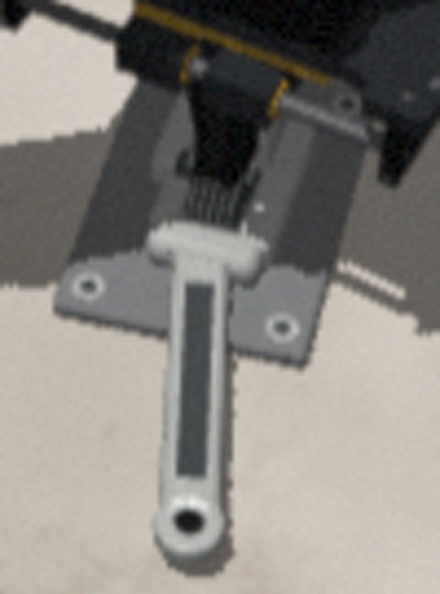

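{"api": "step_arm", "payload": {
  "moves": [
    [18,-2,0,0,-1],
    [0,0,0,0,-1],
    [0,0,8,0,-1],
    [0,0,0,0,-1]
  ]
}}

```text
clock: 6.45
ee_pos: [0.5284, -0.282, 0.0353]
orientation: [[-0.995, -0.096, -0.03], [-0.096, 0.995, 0.014], [0.029, 0.017, -0.999]]
force: [0.1, 0.3, -0.7]
opening: 0.0006
```

{"api": "step_arm", "payload": {
  "moves": [
    [0,0,3,0,-1],
    [-5,0.6,1.5,0,-1],
    [-8,1,1.5,0,-1],
    [-8,1,1.3,0,-1]
  ]
}}

```text
clock: 6.85
ee_pos: [0.5374, -0.2799, 0.0337]
orientation: [[-0.994, -0.092, -0.054], [-0.093, 0.995, 0.022], [0.052, 0.027, -0.998]]
force: [-9.1, 2.7, 15.8]
opening: 0.0005
```

{"api": "step_arm", "payload": {
  "moves": [
    [-8,1,1.3,0,-1],
    [-8,1,1.3,0,-1]
  ]
}}

```text
clock: 7.05
ee_pos: [0.5463, -0.2773, 0.0331]
orientation: [[-0.994, -0.089, -0.068], [-0.091, 0.995, 0.026], [0.065, 0.032, -0.997]]
force: [-9.5, 1.7, 17.8]
opening: 0.0004
```

{"api": "step_arm", "payload": {
  "moves": [
    [0,0,-12,0,-1],
    [25,0,-25,0,-1],
    [35,-3,-20,0,-1],
    [40,0,0,0,-1],
    [0,0,0,0,-1]
  ]
}}

```text
clock: 7.55
ee_pos: [0.4513, -0.29, 0.0968]
orientation: [[-0.993, -0.095, -0.069], [-0.097, 0.995, 0.026], [0.066, 0.033, -0.997]]
force: [0.5, -1.0, -0.5]
opening: 0.0006
```

```bash
python3 -c "
from h import *
st();save('top','t7');save('scene','s7');save('wrist','w7')
a=cv2.imread('pics/s7.png')[165:300,250:350]; a=cv2.resize(a,None,fx=4.4,fy=4.4,interpolation=cv2.INTER_CUBIC)[:600]
b=cv2.imread('pics/t7.png')[140:300,230:345]; b=cv2.resize(b,None,fx=3.1,fy=3.7,interpolation=cv2.INTER_CUBIC)[:594]
cv2.imwrite('pics/s7c.png',np.hstack([a[:592],b[:592]]))"
```

```text
7.55 [ 0.4513 -0.29    0.0968] yaw -174.4 F [ 0.5 -1.  -0.5] T [-0.03 -0.09 -0.02] op 0.0006 q [ 0.16  0.45  0.43  1.95 -0.22  0.86  2.37]
```

View pics/s7c.png

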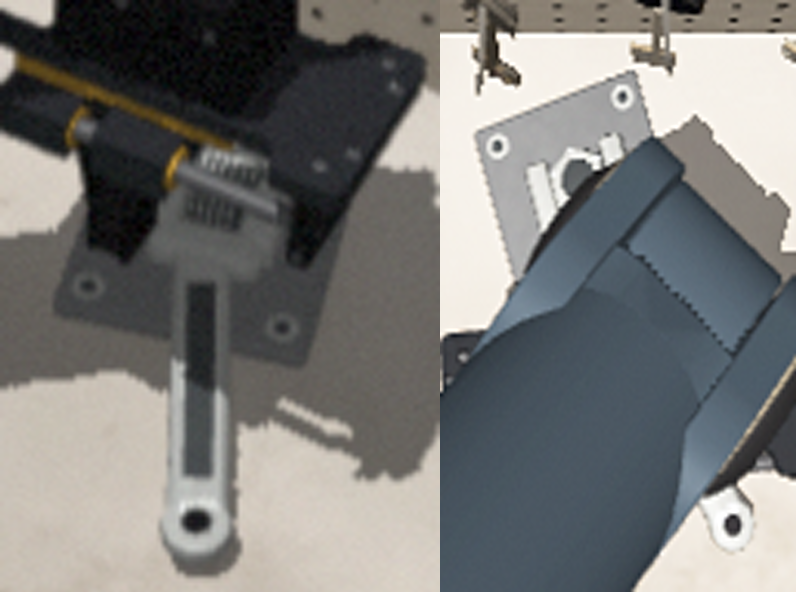

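View pics/w7.png

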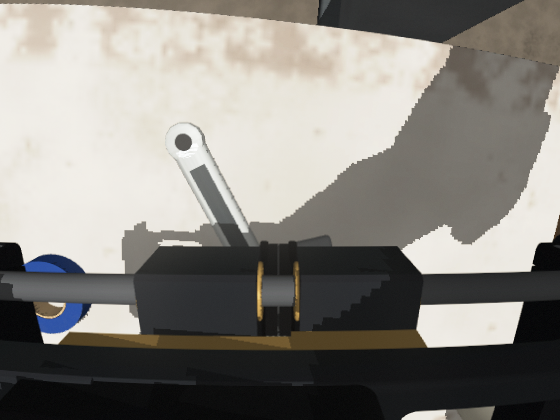

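```bash
python3 -c "
import cv2,numpy as np
o=[cv2.resize(cv2.imread(f'pics/{n}.png')[168:216,250:300],None,fx=8,fy=8,interpolation=cv2.INTER_CUBIC) for n in('top0','t7')]
cv2.imwrite('pics/c7.png',np.hstack(o))"
```

```text
(no output)
```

View pics/c7.png

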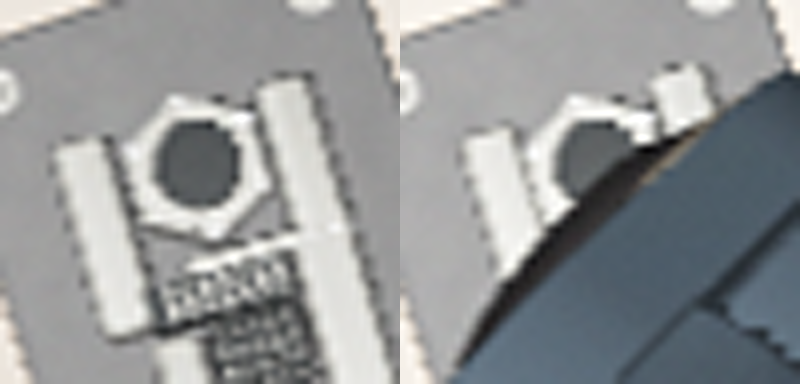

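{"api": "step_arm", "payload": {
  "moves": [
    [-7,48,0,0,-1],
    [-7,48,0,0,-1],
    [0,0,30,0,-1],
    [0,0,25,0,-1],
    [0,0,0,0,-1]
  ]
}}

```text
clock: 8.2
ee_pos: [0.4682, -0.1841, 0.0413]
orientation: [[-0.992, -0.111, -0.058], [-0.112, 0.993, 0.023], [0.056, 0.029, -0.998]]
force: [0.3, 0.5, -0.5]
opening: 0.0005
```

```bash
python3 -c "
from h import *
st();save('top','t8');save('scene','s8')
o=[cv2.resize(cv2.imread(f'pics/{n}.png')[168:216,250:300],None,fx=8,fy=8,interpolation=cv2.INTER_CUBIC) for n in('top0','t8')]
cv2.imwrite('pics/c8.png',np.hstack(o))"
```

```text
8.2 [ 0.4682 -0.1841  0.0413] yaw -173.5 F [ 0.3  0.5 -0.5] T [ 0.09 -0.02  0.01] op 0.0005 q [ 0.01  0.48  0.37  2.07 -0.26  0.7   2.23]
```

View pics/c8.png

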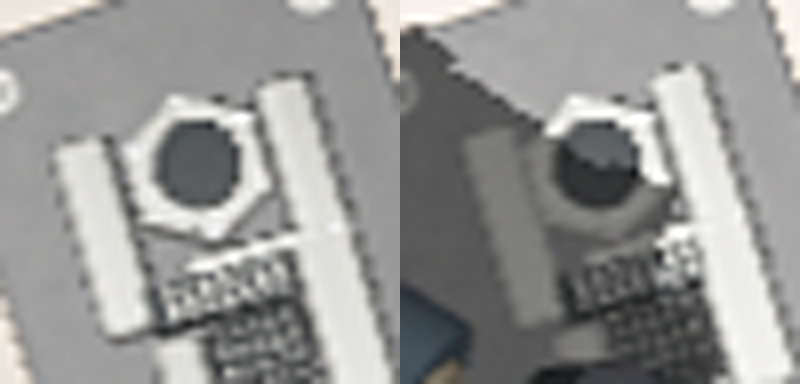

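View pics/s8.png

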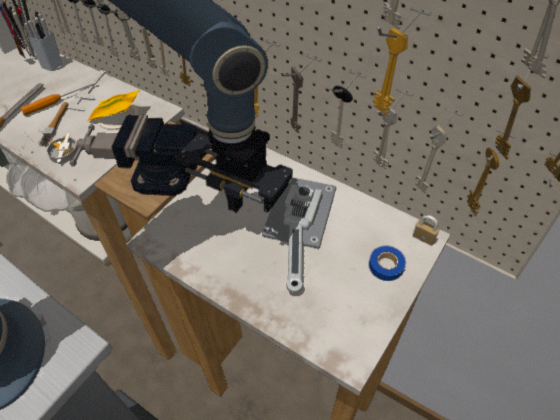

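{"api": "step_arm", "payload": {
  "moves": [
    [0,0,28,0,-1],
    [0,0,6,0,-1],
    [0,0,3,0,-1]
  ]
}}

```text
clock: 8.6
ee_pos: [0.4725, -0.1882, 0.0094]
orientation: [[-0.993, -0.108, -0.046], [-0.109, 0.994, 0.017], [0.043, 0.022, -0.999]]
force: [0.0, 1.1, 0.3]
opening: 0.0003
```

{"api": "step_arm", "payload": {
  "moves": [
    [0,0,3,0,-1],
    [8,0,2,0,-1],
    [8,1,2,0,-1]
  ]
}}

```text
clock: 8.9
ee_pos: [0.4582, -0.1904, 0.0051]
orientation: [[-0.993, -0.108, -0.04], [-0.108, 0.994, 0.016], [0.039, 0.02, -0.999]]
force: [1.3, -0.5, -0.7]
opening: 0.0002
```

{"api": "step_arm", "payload": {
  "moves": [
    [0,0,5,0,-1],
    [8,0,3,0,-1],
    [8,0,2,0,-1]
  ]
}}

```text
clock: 9.2
ee_pos: [0.4526, -0.1922, 0.0005]
orientation: [[-0.994, -0.108, -0.017], [-0.109, 0.994, 0.013], [0.016, 0.015, -1.0]]
force: [2.8, 1.5, 4.6]
opening: 0.0004
```

{"api": "step_arm", "payload": {
  "moves": [
    [6,0,2,0,-1],
    [6,0,2,0,-1],
    [6,0,2,0,-1]
  ]
}}

```text
clock: 9.5
ee_pos: [0.4491, -0.1939, 0.0004]
orientation: [[-0.994, -0.112, 0.011], [-0.112, 0.994, 0.009], [-0.012, 0.007, -1.0]]
force: [4.7, 3.4, 10.0]
opening: 0.0007
```

Works well; a few more to pre-tilt the other way.

{"api": "step_arm", "payload": {
  "moves": [
    [6,0,2,0,-1],
    [6,0,2,0,-1],
    [6,0,2,0,-1]
  ]
}}

```text
clock: 9.8
ee_pos: [0.4477, -0.1948, 0.0006]
orientation: [[-0.992, -0.116, 0.042], [-0.116, 0.993, 0.006], [-0.043, 0.001, -0.999]]
force: [6.0, 4.3, 9.8]
opening: 0.0005
```

{"api": "step_arm", "payload": {
  "moves": [
    [0,0,-20,0,-1],
    [0,0,-40,0,-1],
    [0,0,-20,0,-1],
    [0,0,0,0,-1]
  ]
}}

```text
clock: 10.2
ee_pos: [0.4449, -0.1948, 0.0836]
orientation: [[-0.992, -0.117, 0.045], [-0.117, 0.993, 0.006], [-0.045, 0.001, -0.999]]
force: [0.4, -1.5, -0.7]
opening: 0.0006
```

```bash
python3 -c "
from h import *
save('top','t9');st();plan([(.527,-.2825,.07)],186,30)
cv2.imwrite('pics/c9.png',cv2.resize(cv2.imread('pics/t9.png')[160:300,240:340],None,fx=4.2,fy=4.2,interpolation=cv2.INTER_CUBIC))"
```

```text
10.25 [ 0.4444 -0.1945  0.0826] yaw -173.3 F [-0.1  0.1 -0.7] T [-0.    0.02 -0.01] op 0.0005 q [ 0.03  0.34  0.38  2.15 -0.25  0.64  2.27]
[[-18, -24, 3, np.float64(0.7), -1], [-18, -24, 3, np.float64(-0.0), -1], [-18, -24, 3, np.float64(-0.0), -1], [-18, -24, 3, np.float64(-0.0), -1], [-1, -1, 0, np.float64(-0.0), -1]]
```

View pics/c9.png

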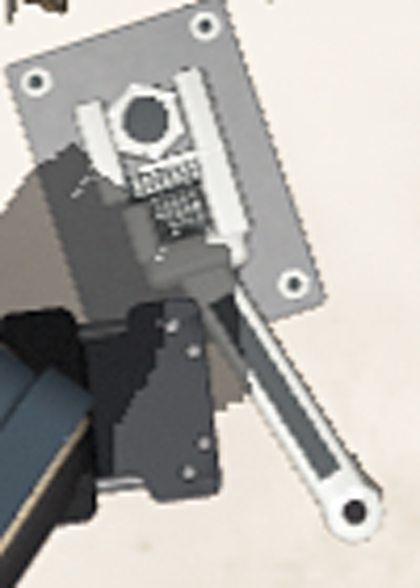

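```bash
python3 - <<'E'
from h import *
c=env.camera_params('top')
for n,u,z in(('worm',(181,211),.032),('stud',(146,119),.034),('movtip outer',(77,107),.026),('fix tip outer',(198,68),.026),('fix inner tip',(175,76),.026),('mov inner tip',(100,102),.026),('hole',(355,511),.024),('throat',(170,172),.026)):
    print(n,atz(c,np.array([240,160])+np.array(u)/4.2,z)[0].round(4))
E
```

```text
worm [ 0.5388 -0.281   0.032 ]
stud [ 0.5811 -0.2649  0.034 ]
movtip outer [ 0.5881 -0.2329  0.026 ]
fix tip outer [ 0.6064 -0.289   0.026 ]
fix inner tip [ 0.6026 -0.2783  0.026 ]
mov inner tip [ 0.5904 -0.2436  0.026 ]
hole [ 0.4026 -0.3599  0.024 ]
throat [ 0.5577 -0.276   0.026 ]
```

{"api": "step_arm", "payload": {
  "moves": [
    [-19,-24,1,0.5,-1],
    [-19,-24,1,0,-1],
    [-19,-24,1,0,-1],
    [-18,-22,1,0,-1],
    [0,0,0,0,-1]
  ]
}}

```text
clock: 10.75
ee_pos: [0.5282, -0.2791, 0.074]
orientation: [[-0.993, -0.111, 0.034], [-0.11, 0.994, 0.013], [-0.035, 0.009, -0.999]]
force: [-0.2, 0.3, 0.0]
opening: 0.0006
```

```bash
python3 -c "
from h import *
st();plan([(.530,-.283,.042)],186,30)"
```

```text
10.75 [ 0.5282 -0.2791  0.074 ] yaw -173.7 F [-0.2  0.3  0. ] T [0.04 0.09 0.03] op 0.0006 q [ 0.16  0.52  0.36  1.89 -0.3   0.76  2.37]
[[-1, -4, 30, np.float64(0.3), -1], [0, 0, 2, np.float64(-0.0), -1]]
```

{"api": "step_arm", "payload": {
  "moves": [
    [0,-2,20,0,-1],
    [0,0,10,0,-1],
    [0,0,0,0,-1]
  ]
}}

```text
clock: 11.05
ee_pos: [0.5265, -0.279, 0.0388]
orientation: [[-0.994, -0.11, 0.028], [-0.109, 0.994, 0.016], [-0.029, 0.013, -0.999]]
force: [-0.9, -0.3, -0.4]
opening: 0.0005
```

{"api": "step_arm", "payload": {
  "moves": [
    [-3,-3,2,0,-1],
    [0,0,0,0,-1]
  ]
}}

```text
clock: 11.25
ee_pos: [0.5289, -0.2807, 0.0362]
orientation: [[-0.994, -0.11, 0.026], [-0.11, 0.994, 0.018], [-0.028, 0.015, -1.0]]
force: [-0.3, -0.3, -0.0]
opening: 0.0006
```

{"api": "step_arm", "payload": {
  "moves": [
    [0,0,5,0,-1],
    [-8,1,1.5,0,-1]
  ]
}}

```text
clock: 11.45
ee_pos: [0.5331, -0.28, 0.033]
orientation: [[-0.994, -0.109, 0.02], [-0.108, 0.994, 0.02], [-0.022, 0.017, -1.0]]
force: [-15.9, 3.9, 25.9]
opening: 0.0004
```

{"api": "step_arm", "payload": {
  "moves": [
    [-12,1.6,0.8,0,-1],
    [-12,1.6,1.2,0,-1]
  ]
}}

```text
clock: 11.65
ee_pos: [0.5473, -0.2761, 0.0336]
orientation: [[-0.995, -0.105, 0.005], [-0.104, 0.994, 0.023], [-0.008, 0.023, -1.0]]
force: [-11.6, -0.4, 10.1]
opening: 0.0003
```

{"api": "step_arm", "payload": {
  "moves": [
    [0,0,-8,0,-1],
    [19,-5,0,0,-1],
    [0,0,0,0,-1],
    [0,0,6,0,-1],
    [0,0,0,0,-1]
  ]
}}

```text
clock: 12.15
ee_pos: [0.5317, -0.2828, 0.0381]
orientation: [[-0.994, -0.106, 0.012], [-0.106, 0.994, 0.022], [-0.014, 0.02, -1.0]]
force: [1.0, -0.1, 0.3]
opening: 0.0004
```

{"api": "step_arm", "payload": {
  "moves": [
    [2,0,7,0,-1],
    [-8,1,1.5,0,-1],
    [-12,1.6,1,0,-1],
    [-12,1.6,1.2,0,-1]
  ]
}}

```text
clock: 12.55
ee_pos: [0.5506, -0.2768, 0.0332]
orientation: [[-0.995, -0.104, -0.009], [-0.104, 0.994, 0.03], [0.006, 0.03, -1.0]]
force: [-14.2, -0.8, 14.7]
opening: 0.0008
```

{"api": "step_arm", "payload": {
  "moves": [
    [0,0,-8,0,-1],
    [19,-5,0,0,-1],
    [0,0,0,0,-1],
    [0,0,6,0,-1],
    [0,0,0,0,-1]
  ]
}}

```text
clock: 13.05
ee_pos: [0.5349, -0.2824, 0.0344]
orientation: [[-0.994, -0.107, -0.006], [-0.107, 0.994, 0.03], [0.003, 0.03, -1.0]]
force: [-0.1, 0.6, -0.1]
opening: 0.0006
```

{"api": "step_arm", "payload": {
  "moves": [
    [5,0,-1,0,-1],
    [0,0,3,0,-1],
    [-8,1,1.5,0,-1],
    [-12,1.6,1,0,-1],
    [-10,1.4,1.2,0,-1]
  ]
}}

```text
clock: 13.55
ee_pos: [0.5347, -0.281, 0.0336]
orientation: [[-0.994, -0.099, -0.051], [-0.101, 0.994, 0.039], [0.047, 0.044, -0.998]]
force: [-18.2, 0.3, 23.4]
opening: 0.0005
```

{"api": "step_arm", "payload": {
  "moves": [
    [0,0,-12,0,-1],
    [25,0,-25,0,-1],
    [35,8,-20,0,-1],
    [40,45,0,0,-1],
    [10,40,0,0,-1],
    [0,0,0,0,-1]
  ]
}}

```text
clock: 14.15
ee_pos: [0.4212, -0.2075, 0.1009]
orientation: [[-0.994, -0.096, -0.052], [-0.098, 0.994, 0.039], [0.048, 0.044, -0.998]]
force: [0.1, -0.1, -0.0]
opening: 0.0003
```

```bash
python3 -c "
from h import *
save('top','t10');st();save('scene','s10')
cv2.imwrite('pics/c10.png',cv2.resize(cv2.imread('pics/t10.png')[160:300,240:340],None,fx=4.2,fy=4.2,interpolation=cv2.INTER_CUBIC))"
```

```text
14.2 [ 0.4221 -0.2101  0.1011] yaw -174.5 F [ 0.8 -0.4  0.5] T [-0.12 -0.04  0.04] op 0.0001 q [ 0.04  0.34  0.42  2.1  -0.21  0.8   2.26]
```

View pics/c10.png

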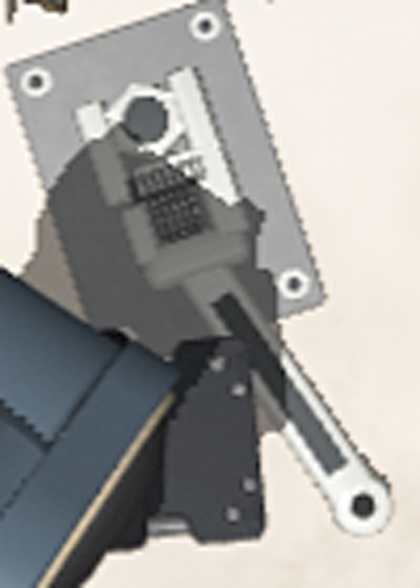

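```bash
python3 -c "
import cv2,numpy as np
o=[cv2.resize(cv2.imread(f'pics/{n}.png')[172:212,254:300],None,fx=8.5,fy=12,interpolation=cv2.INTER_CUBIC) for n in('t9','t10')]
cv2.imwrite('pics/c11.png',np.hstack(o))"
```

```text
(no output)
```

View pics/c11.png

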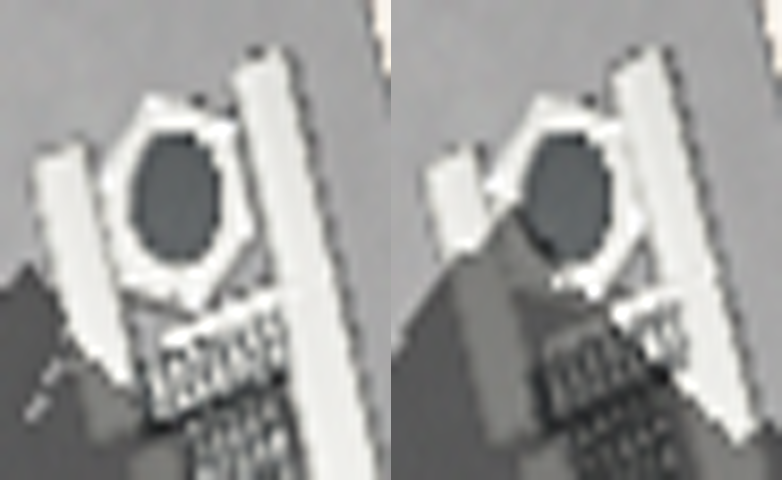

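```bash
python3 -c "
from h import *
c=env.camera_params('top')
for u,z in(((363,504),.024),((222,300),.024),((338,464),.024)): print(atz(c,np.array([240,160])+np.array(u)/4.2,z)[0].round(4))
st();plan([(.452,-.387,.10)],186,45)"
```

```text
[ 0.4058 -0.3635  0.024 ]
[ 0.4987 -0.2998  0.024 ]
[ 0.4238 -0.3524  0.024 ]
14.25 [ 0.4233 -0.2117  0.1012] yaw -174.5 F [ 0.2 -0.4  0.6] T [-0.08 -0.05 -0.04] op 0.0004 q [ 0.04  0.34  0.42  2.1  -0.21  0.8   2.26]
[[-3, -45, 0, np.float64(-0.5), -1], [-3, -45, 0, np.float64(-0.0), -1], [-3, -45, 0, np.float64(-0.0), -1], [-2, -43, 0, np.float64(-0.0), -1]]
```

{"api": "step_arm", "payload": {
  "moves": [
    [-3,-45,0,0,-1],
    [-3,-45,0,0,-1],
    [-3,-45,0,0,-1],
    [-2,-43,0,0,-1],
    [0,0,0,0,-1],
    [0,0,0,0,-1]
  ]
}}

```text
clock: 14.85
ee_pos: [0.4572, -0.4005, 0.0913]
orientation: [[-0.994, -0.098, -0.047], [-0.099, 0.995, 0.028], [0.044, 0.033, -0.998]]
force: [-0.3, -0.3, 0.0]
opening: 0.0003
```

{"api": "step_arm", "payload": {
  "moves": [
    [8,0,25,0,-1],
    [5,0,25,0,-1],
    [0,0,15,0,-1],
    [0,0,0,0,-1]
  ]
}}

```text
clock: 15.25
ee_pos: [0.4426, -0.4, 0.0246]
orientation: [[-0.994, -0.1, -0.046], [-0.101, 0.995, 0.027], [0.043, 0.032, -0.999]]
force: [-0.8, 0.0, -0.4]
opening: 0.0004
```

```bash
python3 -c "
from h import *
save('scene','s12');st()
cv2.imwrite('pics/c12.png',cv2.resize(cv2.imread('pics/s12.png')[160:310,230:380],None,fx=3.9,fy=3.9,interpolation=cv2.INTER_CUBIC))"
```

```text
15.3 [ 0.4432 -0.4005  0.0256] yaw -174.2 F [ 0.  -1.   0.3] T [-0.03  0.02  0.02] op 0.0008 q [ 0.39  0.62  0.37  1.86 -0.3   0.77  2.6 ]
```

View pics/c12.png

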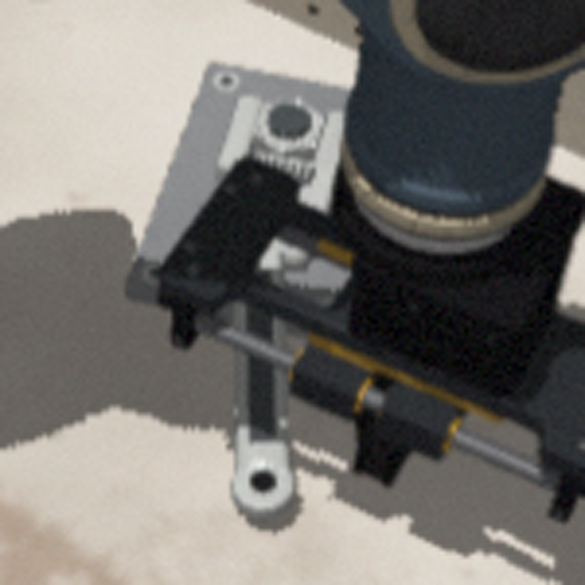

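{"api": "step_arm", "payload": {
  "moves": [
    [0,0,8,6,-1],
    [0,0,5,6,-1],
    [0,0,0,0,-1]
  ]
}}

```text
clock: 15.6
ee_pos: [0.4455, -0.4004, 0.015]
orientation: [[-0.993, 0.113, -0.04], [0.112, 0.993, 0.024], [0.043, 0.019, -0.999]]
force: [-0.2, 0.8, 1.0]
opening: 0.0003
```

```bash
python3 -c "
from h import *
st()"
```

```text
15.6 [ 0.4455 -0.4004  0.015 ] yaw 173.5 F [-0.2  0.8  1. ] T [ 0.01 -0.07 -0.01] op 0.0003 q [ 0.36  0.65  0.42  1.87 -0.36  0.75  2.43]
```

{"api": "step_arm", "payload": {
  "moves": [
    [3,8,2,0,-1],
    [2,5,1,0,-1]
  ]
}}

```text
clock: 15.8
ee_pos: [0.4432, -0.3869, 0.0141]
orientation: [[-0.993, 0.109, -0.038], [0.108, 0.994, 0.021], [0.04, 0.017, -0.999]]
force: [-0.9, 0.9, -0.7]
opening: 0.0003
```

{"api": "step_arm", "payload": {
  "moves": [
    [1,4,0,0,-1],
    [1,4,0,0,-1],
    [1,4,0,0,-1]
  ]
}}

```text
clock: 16.1
ee_pos: [0.4419, -0.3728, 0.0155]
orientation: [[-0.994, 0.106, -0.036], [0.105, 0.994, 0.022], [0.038, 0.018, -0.999]]
force: [-0.3, -0.1, 0.0]
opening: 0.0003
```

{"api": "step_arm", "payload": {
  "moves": [
    [1,4,0,0,-1],
    [1,4,0,0,-1],
    [1,4,0,0,-1],
    [1,4,0,0,-1]
  ]
}}

```text
clock: 16.5
ee_pos: [0.4398, -0.3598, 0.0171]
orientation: [[-0.994, 0.107, -0.033], [0.106, 0.994, 0.013], [0.034, 0.01, -0.999]]
force: [-0.7, -3.9, -1.2]
opening: 0.0002
```

{"api": "step_arm", "payload": {
  "moves": [
    [1,5,1,0,-1],
    [1,5,1,0,-1],
    [1,5,1,0,-1],
    [1,5,0.5,0,-1]
  ]
}}

```text
clock: 16.9
ee_pos: [0.4379, -0.3418, 0.0149]
orientation: [[-0.994, 0.109, -0.03], [0.108, 0.994, 0.007], [0.031, 0.004, -1.0]]
force: [0.4, -3.9, 0.9]
opening: 0.0003
```

{"api": "step_arm", "payload": {
  "moves": [
    [1,5,0.5,0,-1],
    [1,5,0.5,0,-1],
    [1,5,0.5,0,-1],
    [1,5,0.5,0,-1]
  ]
}}

```text
clock: 17.3
ee_pos: [0.435, -0.3201, 0.013]
orientation: [[-0.994, 0.109, -0.031], [0.109, 0.994, 0.007], [0.032, 0.003, -0.999]]
force: [-0.8, -5.0, 0.7]
opening: 0.0001
```

```bash
python3 -c "
from h import *
save('scene','s13');st()
cv2.imwrite('pics/c13.png',cv2.resize(cv2.imread('pics/s13.png')[160:310,230:380],None,fx=3.9,fy=3.9,interpolation=cv2.INTER_CUBIC))"
```

```text
17.35 [ 0.4349 -0.3189  0.0128] yaw 173.8 F [-1.1 -4.2  1.4] T [-1.1   0.2   0.13] op 0.0005 q [ 0.23  0.57  0.42  2.02 -0.35  0.65  2.35]
```

View pics/c13.png

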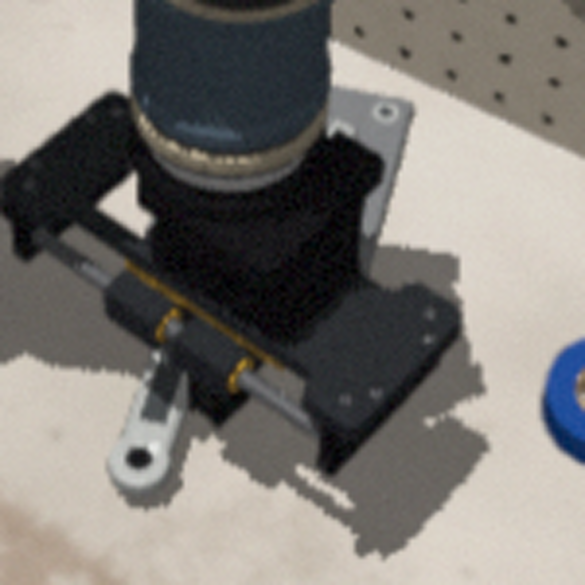

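{"api": "step_arm", "payload": {
  "moves": [
    [0.5,5,0,0,-1],
    [0.5,5,0,0,-1],
    [0.5,5,0,0,-1],
    [0.5,5,0,0,-1],
    [0.5,5,0,0,-1]
  ]
}}

```text
clock: 17.85
ee_pos: [0.4315, -0.292, 0.0123]
orientation: [[-0.993, 0.109, -0.038], [0.109, 0.994, 0.01], [0.039, 0.005, -0.999]]
force: [-1.6, -5.8, 2.2]
opening: 0.0004
```

{"api": "step_arm", "payload": {
  "moves": [
    [0.5,4,0,0,-1],
    [0.5,4,0,0,-1],
    [0.5,4,0,0,-1],
    [0.5,4,0,0,-1]
  ]
}}

```text
clock: 18.25
ee_pos: [0.4302, -0.2741, 0.0124]
orientation: [[-0.993, 0.109, -0.039], [0.109, 0.994, 0.01], [0.04, 0.006, -0.999]]
force: [-0.5, -4.8, 1.9]
opening: 0.0004
```

{"api": "step_arm", "payload": {
  "moves": [
    [0.5,4,0,0,-1],
    [0.5,4,0,0,-1],
    [0.5,4,0,0,-1]
  ]
}}

```text
clock: 18.55
ee_pos: [0.4305, -0.2635, 0.0126]
orientation: [[-0.993, 0.109, -0.037], [0.109, 0.994, 0.006], [0.038, 0.002, -0.999]]
force: [-1.4, -10.4, -1.0]
opening: 0.0001
```

{"api": "step_arm", "payload": {
  "moves": [
    [0,3.5,0,0,-1],
    [0,3.5,0,0,-1],
    [0,3.5,0,0,-1]
  ]
}}

```text
clock: 18.85
ee_pos: [0.4309, -0.2606, 0.0131]
orientation: [[-0.993, 0.111, -0.034], [0.112, 0.994, -0.008], [0.033, -0.012, -0.999]]
force: [-2.4, -11.5, -1.6]
opening: 0.0003
```

{"api": "step_arm", "payload": {
  "moves": [
    [0,2.5,0,0,-1],
    [0,2.5,0,0,-1]
  ]
}}

```text
clock: 19.05
ee_pos: [0.4308, -0.2608, 0.0132]
orientation: [[-0.993, 0.114, -0.033], [0.114, 0.993, -0.017], [0.03, -0.021, -0.999]]
force: [-2.4, -10.1, -1.5]
opening: 0.0004
```

{"api": "step_arm", "payload": {
  "moves": [
    [0,-15,0,0,-1],
    [0,-15,-5,0,-1],
    [0,-5,-30,0,-1],
    [0,0,-40,0,-1],
    [0,-45,-30,0,-1],
    [0,-45,0,0,-1],
    [0,-45,0,0,-1],
    [0,0,0,0,-1]
  ]
}}

```text
clock: 19.85
ee_pos: [0.4179, -0.4173, 0.1209]
orientation: [[-0.994, 0.101, -0.039], [0.101, 0.995, 0.005], [0.04, 0.0, -0.999]]
force: [0.1, -0.3, 0.0]
opening: 0.0005
```

```bash
python3 -c "
from h import *
st();save('top','t14');save('scene','s14')
cv2.imwrite('pics/c14.png',cv2.resize(cv2.imread('pics/t14.png')[160:300,240:340],None,fx=4.2,fy=4.2,interpolation=cv2.INTER_CUBIC))"
```

```text
19.85 [ 0.4179 -0.4173  0.1209] yaw 174.2 F [ 0.1 -0.3  0. ] T [ 0.1  -0.03 -0.02] op 0.0005 q [ 0.31  0.49  0.53  1.84 -0.27  0.91  2.43]
```

View pics/c14.png

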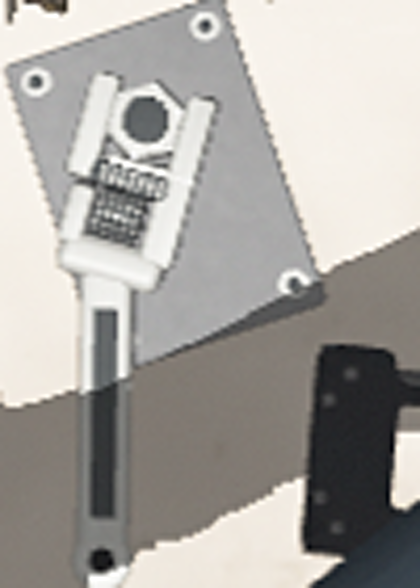

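View pics/s14.png

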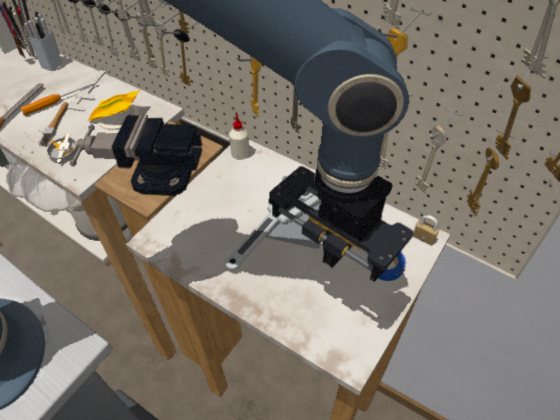

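```bash
python3 -c "
import cv2,numpy as np
o=[cv2.resize(cv2.imread(f'pics/{n}.png')[170:220,252:292],None,fx=10,fy=10,interpolation=cv2.INTER_CUBIC) for n in('top0','t14')]
cv2.imwrite('pics/c15.png',np.hstack(o))"
```

```text
(no output)
```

View pics/c15.png

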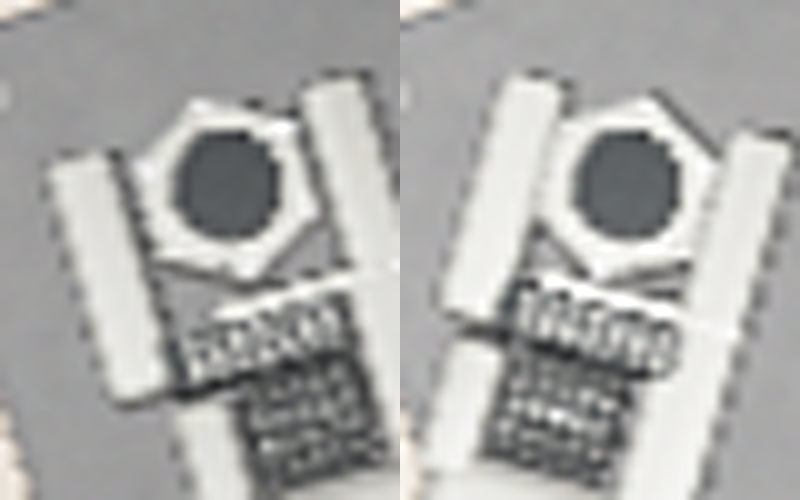

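```bash
python3 -c "
from h import *
st();print(env.job_done());st()"
```

```text
19.95 [ 0.4194 -0.4112  0.1194] yaw 174.5 F [0.5 0.8 0.8] T [ 0.08 -0.06 -0.04] op -0.0001 q [ 0.31  0.49  0.52  1.85 -0.27  0.92  2.43]
the job is handed in; nothing more can be done
None
the job is handed in; nothing more can be done
```

I closed the wrench's jaws onto the nut, turned the nut clockwise to its stop, and handed the job in at about 20 s. No verdict was reported.

- **Jaws:** I rolled the worm toward the mouth with five strokes of the shut fingers. On the last one the finger stopped dead against 18 N. The top picture showed the jaws about 6.4 mm narrower than at the start, and flush on the nut.
- **Nut:** I pushed the handle round with 4 to 6 N until it stalled at 10 to 11.5 N. The pictures show the nut turned about 33° (0.58 rad, good to about 2°). The stall and that angle both fit a nut standing at its stop.
- **End state:** In the last pictures the wrench lies on the plate with the nut in its mouth. The gripper was clear of everything, 0.12 m above the bench. The bottle and tape roll did not appear to move, though I judged that only by eye. I did not measure the distance from mouth to nut centre, or how flat the wrench lies.

Two things went off plan:
- **Press force:** The first press on the worm reached 36 N, well above the suggested 8 to 15 N, and later strokes ran from about 10 to 26 N.
- **Tool tilt:** The strokes slowly tilted the tool to about 0.07 rad. I brought it back by dragging the fingertips lightly on bare bench.

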